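# Strip the ignition coils from a cylinder head, cover its wells and dish up the bolts

### The arm

A 6-joint arm with a two-finger parallel gripper is mounted at the origin on the work surface. World frame = base frame: x ahead of the robot, y to its left, z up, the work surface at z = 0. Lengths are in m, angles in rad, forces in N, time in s.
With the tool pointing down it reaches from about 0.35 to 0.875 m from the base axis. Payload 4.2 kg.
Tool frame: the origin (TCP) lies on the front face of the gripper's body, between the roots of the fingers; the fingertips stand robot.tip_reach ahead of it and the grasp point (between the pads) lies 54 mm ahead of it (robot.tip_reach is the distance from the TCP to the fingertips, in m); z points along the fingers, y is the line along which they close (so a half turn about z gives the same grasp; the last joint's range is limited). The gripper opens to 85 mm and grips with 20 to 120 N. Pads are 22 mm wide; open, the fingers measure 114 mm over their backs; the gripper's body (76 mm by 85 mm) begins 54 mm behind the grasp point. The pads swing forward as they close: fully open they stand 13 mm farther back than shut.
Start: joints at [0.259, 0.385, 0.008, 0, -1.194, -0.259], TCP at [0.625, 0, 0.304] pointing down, gripper open.
Joint ranges: [-3.14, 3.14], [-1.21, 2.06], [-1.07, 1.41], [-3.16, 2.05], [-2.99, -0.16], [-3.1, 3.1]. Speed limits (rad/s): [2.79, 2.79, 3.14, 3.14, 3.14, 3.14].

### API

Orientations are given as a 3x3 rotation matrix whose columns are the frame's x, y, z axes.
In Python, from workcell import readout, cams, ticket, robot gives the robot as it stands.
- The arm moves only by the tool play_rows, never from a script. Its argument "motion" is a list that holds one entry, the list of rows, each a list of 7 numbers: the shift along the tool's x, y, z as a fraction of full scale, then the turn, a rotation vector about the tool's x, y, z as a fraction of full scale, then the finger opening in mm, from 0 to 85.4. A call has 1 to 5 rows; each row is the pose to reach, as a shift and turn from the pose commanded when the call began, along the tool's axes at that moment; what a row does not reach only later rows make up. Full scale, the value 1, is 100 mm for a shift and 90 degrees for a turn. A row lasts 1/10 s, in which the tool goes at most 50 mm and 8.59 degrees, less where a joint would pass 70% of its speed; a pose out of reach is approached as far as the arm can. A call with a number of a shift or a turn outside -1 to 1 is refused whole. A call with a gripper value outside its range is refused whole. The fingers move at their own pace and stop on an object; the grip force is fixed at half the most. Time passes only in rows, so rows that repeat a pose let the fingers close. It gives the time, the measured TCP pose, the force, the opening and the grip force at its end, in the units of the state.
- readout.sense(): the state, without advancing time (a new reading comes with each control period).
- cams.get_image(name): name is "scene" or "side" or "wrist"; returns (picture, depth): 400x640x3 uint8, blue, green, red; 400x640 float32, m along the optical axis (not along the pixel's ray), 0 where there is no reading.
- cams.camera_model(name): a dict with "fovy" (degrees; the focal length in pixels is half the picture's height over the tangent of half this angle, whatever the lens; pixels are square), "cx", "cy" (the principal point, pixels), "distortion" ([k1, k2, p1, p2, k3] as OpenCV has them; the pictures are not rectified), "R" (3x3) and "t" (3): a world point X has camera coordinates R X + t; the wrist camera has in their place "hand_eye" (4x4, takes a point from camera to tool coordinates, whose origin is the TCP and whose axes are the flange's). Camera axes: x right, y down, z forward; pixel columns grow to the right and rows downward; lengths in m; the calibration is good to about 2 mm. A picture is of the moment at which its call begins: read the wrist's pose just before it. camera_model takes no time and is no camera call.
- ticket.job_done(): hands the job in; it is judged then, once.
The state is a dict: "t": time; "qpos": joint angles; "qd": joint speeds; "tau": joint torques, N m; "tcp_pos": TCP position; "tcp_rot": TCP orientation; "contact_force": force on the tool from outside, world axes, zero at the start; "ft_torque": the same for the moment, N m; "width": finger opening in m; "finger_force": force on a finger pad.
Only numpy, scipy, OpenCV 4.12 (cv2) and the standard library are available. Lean on these libraries where they do the work, as an engineer would, in place of code of your own. Each camera call takes 0.05 s, during which the arm holds its last target. There are 200 camera calls.

### The job

Strip this cylinder head for inspection: pull every ignition coil still plugged into it straight up out of its well and lay it down in the grey tray, then lay the flat steel cover plate, handle up, on top of the head so that it closes all four wells. Tip all the bolts from the steel cup into the steel dish, which stays on the bench, and stand the empty cup upright again in the middle of its round rubber mat. Do not disturb the mallet, the spanner and the yellow jar; the dish or the plate may get knocked about while you work, so check your results.

Things in the scene. Friction and masses are not known exactly. Their poses are not given: they have to be found in the camera images.
- head: bare aluminium engine cylinder head standing on the bench, 130 (x) x 340 (y) x 100 mm high, fixed. Four wells, 26 mm square and 88 mm deep, open in its top at its own y = -120, -40, 40, 120 mm, x = 0. Origin: centre of its underside; its y runs along the row.
- coil0: ignition coil: black block 46 (x) x 32 (y) x 40 mm with a 12 mm grey stub at -x, on a rubber stem 17 mm thick, its foot a 23 mm bulb; 120 mm long, 180 g. In a well the block rests on the head and sprung balls hold the bulb: a straight upward pull of 10 to 20 N frees it. Origin: foot of the stem; z from foot to block (block z = 80 to 120 mm). None if absent.
- coil0_mid (a point): point on the axis of that coil, 60 mm above its foot
- coil1: ignition coil: black block 46 (x) x 32 (y) x 40 mm with a 12 mm grey stub at -x, on a rubber stem 17 mm thick, its foot a 23 mm bulb; 120 mm long, 180 g. In a well the block rests on the head and sprung balls hold the bulb: a straight upward pull of 10 to 20 N frees it. Origin: foot of the stem; z from foot to block (block z = 80 to 120 mm). None if absent.
- coil1_mid (a point): point on the axis of that coil, 60 mm above its foot
- coil2: ignition coil: black block 46 (x) x 32 (y) x 40 mm with a 12 mm grey stub at -x, on a rubber stem 17 mm thick, its foot a 23 mm bulb; 120 mm long, 180 g. In a well the block rests on the head and sprung balls hold the bulb: a straight upward pull of 10 to 20 N frees it. Origin: foot of the stem; z from foot to block (block z = 80 to 120 mm). None if absent.
- coil2_mid (a point): point on the axis of that coil, 60 mm above its foot
- coil3: ignition coil: black block 46 (x) x 32 (y) x 40 mm with a 12 mm grey stub at -x, on a rubber stem 17 mm thick, its foot a 23 mm bulb; 120 mm long, 180 g. In a well the block rests on the head and sprung balls hold the bulb: a straight upward pull of 10 to 20 N frees it. Origin: foot of the stem; z from foot to block (block z = 80 to 120 mm). None if absent.
- coil3_mid (a point): point on the axis of that coil, 60 mm above its foot
- tray: open grey plastic tray, 190 (x) x 290 (y) x 35 mm high, walls and floor 4 mm, fixed to the bench between the robot and the head. Origin: centre of its underside.
- mat: round black rubber mat, 110 mm across, 4 mm thick, fixed on the bench: the cup's place. Origin: centre of its underside.
- cup: plain open steel cup without handle, 62 mm across at the rim, 55 mm at the foot, 100 mm tall, wall 3 mm, 160 g, standing on the mat with the six bolts in it. Origin: centre of its underside; z up through its mouth.
- bowl: open round steel dish, 150 mm across the rim, 45 mm high, wall 4 mm, 600 g, loose on the bench. Origin: centre of its underside. Cup and dish stand one on the left, one on the right.
- bolt0: steel bolt, 33 mm long, round head 17 mm across and 9 mm thick, shank 11 mm thick, 25 g. Origin: on its axis, 16 mm from the head's outer face; z runs along the shank.
- bolt1: steel bolt, 33 mm long, round head 17 mm across and 9 mm thick, shank 11 mm thick, 25 g. Origin: on its axis, 16 mm from the head's outer face; z runs along the shank.
- bolt2: steel bolt, 33 mm long, round head 17 mm across and 9 mm thick, shank 11 mm thick, 25 g. Origin: on its axis, 16 mm from the head's outer face; z runs along the shank.
- bolt3: steel bolt, 33 mm long, round head 17 mm across and 9 mm thick, shank 11 mm thick, 25 g. Origin: on its axis, 16 mm from the head's outer face; z runs along the shank.
- bolt4: steel bolt, 33 mm long, round head 17 mm across and 9 mm thick, shank 11 mm thick, 25 g. Origin: on its axis, 16 mm from the head's outer face; z runs along the shank.
- bolt5: steel bolt, 33 mm long, round head 17 mm across and 9 mm thick, shank 11 mm thick, 25 g. Origin: on its axis, 16 mm from the head's outer face; z runs along the shank.
- plate: flat steel cover plate, 60 (x) x 300 (y) x 5 mm, 300 g, loose on the bench beside the head (left or right), with a black grip block 22 (x) x 80 (y) mm on its middle, up to z = 36 mm. Origin: centre of its underside.
- mallet: red mallet, 260 mm, lying on the bench at the right near the robot; not part of the job
- spanner: steel spanner, 200 mm, lying on the bench beside the head, across from the plate; not part of the job
- oil: yellow jar, 72 mm across, 140 mm tall, at the left near the robot; not part of the job

How it is judged:
By the outcome, as a careful person would: the job done as asked, in the order asked, and still so for the second after the job is handed in, with the robot touching nothing.
Of coil0, coil1, coil2, coil3 only 2 to 4 are there at a start; the rules pass over those that are not, and their reading is None.
At some moment in a run one of bowl, plate may be knocked a few centimetres aside while the robot is not near it.
It also fails if it takes over 210 s, if anything falls off the work surface, if the arm or the gripper's body presses on something with over 40 N, if the wrist force passes 120 N, or if a joint passes its speed limit or range.

## Working session

There is one attempt and no reset: what is moved stays moved. The work goes in short steps, Python scripts to look and compute and a tool call to move; the robot and the scene stay as the last step left them, time stands still between calls to the robot, and variables do not carry over. Pictures are saved under pics/ and viewed, at most 14 in all, crops included, and the job is handed in when it is done.

Besides the shell and the picture viewer there is one more tool, called after ">>>" in YAML: its name, and indented under it one key for each argument. play_rows: Moves the arm, as the interface text tells. Its arguments: {"type":"object","properties":{"motion":{"type":"array"}},"required":["motion"]}

```bash
ls; mkdir -p pics; cat > h.py <<'E'
import numpy as np, cv2
from workcell import readout, cams, ticket, robot
def K(m):
    f=200/np.tan(np.radians(m["fovy"])/2); return np.array([[f,0,m["cx"]],[0,f,m["cy"]],[0,0,1.]])
def pose(name,s=None):
    """R,t camera->world"""
    m=cams.camera_model(name)
    if name=="wrist":
        s=s or readout.sense(); H=np.array(m["hand_eye"]); R=np.array(s["tcp_rot"])
        return R@H[:3,:3], R@H[:3,3]+np.array(s["tcp_pos"])
    R=np.array(m["R"]); return R.T, -R.T@np.array(m["t"])
def rays(name,uv,s=None):
    m=cams.camera_model(name); R,t=pose(name,s)
    p=cv2.undistortPoints(np.array(uv,float).reshape(-1,1,2),K(m),np.array(m["distortion"],float)).reshape(-1,2)
    return t,np.c_[p,np.ones(len(p))]@R.T
def onplane(name,uv,z,s=None):
    t,d=rays(name,uv,s); return t+d*((z-t[2])/d[:,2])[:,None]
def cloud(name,dep,s=None):
    v,u=np.mgrid[0:400,0:640]; t,d=rays(name,np.c_[u.ravel(),v.ravel()],s)
    P=t+d*dep.reshape(-1,1); P[dep.ravel()<=0]=np.nan; return P.reshape(400,640,3)
def snap(name,fn):
    s=readout.sense(); im,d=cams.get_image(name); cv2.imwrite(f"pics/{fn}.png",im); np.savez(f"pics/{fn}.npz",im=im,d=d,p=s["tcp_pos"],R=s["tcp_rot"])
    return im,d,s
E
python3 - <<'E'
from h import *
for n in("scene","side","wrist"):
    im,d,s=snap(n,n+"0"); m=cams.camera_model(n); print(n,m["fovy"],m["distortion"],np.round(pose(n)[1],3),np.isfinite(d).mean(),(d>0).mean())
print(s, robot.tip_reach)
a,b,c=[cv2.imread(f"pics/{n}0.png") for n in("scene","side","wrist")]
E
```

```text
pics
scene 53.15290898672452 [0.03328219 0.         0.         0.         0.        ] [ 1.219 -0.511  0.706] 1.0 0.99248828125
side 57.775794216576095 [-0.02936706  0.          0.          0.          0.        ] [0.184 0.75  0.671] 1.0 0.99615625
wrist 68.5932469398453 [-0.00465566  0.          0.          0.          0.        ] [ 0.625 -0.083  0.374] 1.0 0.995953125
{'t': 0.1, 'qpos': array([ 2.58600468e-01,  3.85493432e-01,  6.75910725e-03, -4.08083017e-04,
       -1.19401386e+00, -2.58557951e-01]), 'qd': array([-0.0027834 , -0.00093154,  0.00070835,  0.0032476 ,  0.00152695,
        0.00058692]), 'tau': array([-2.41840362e-04, -3.93318665e+01,  1.88929778e+01,  4.19793829e+00,
       -2.58899068e-03, -3.31562532e-06]), 'tcp_pos': array([6.24621162e-01, 1.90627735e-05, 3.02925192e-01]), 'tcp_rot': array([[-1.07867928e-04, -9.99998026e-01, -1.98396191e-03],
       [-9.99999985e-01,  1.08130610e-04, -1.32295903e-04],
       [ 1.32510169e-04,  1.98394761e-03, -9.99998023e-01]]), 'contact_force': array([0.63624329, 0.07349259, 0.01784607]), 'ft_torque': array([ 0.02038147, -0.00844582, -0.02003291]), 'finger_force': 0.0, 'width': 0.0857192330165962} 0.0726
```

View pics/scene0.png

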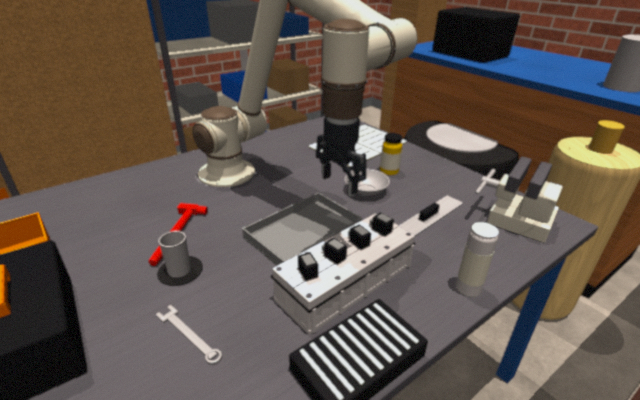

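View pics/side0.png

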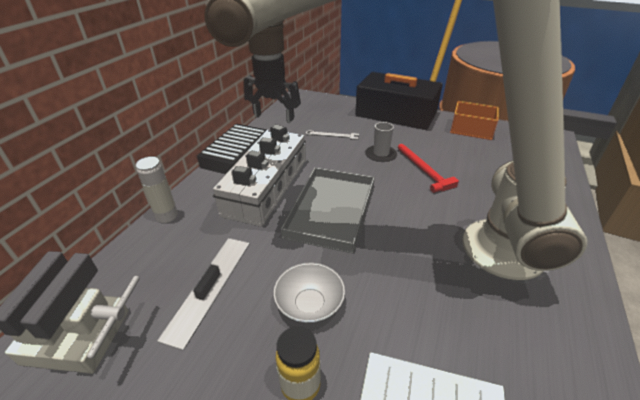

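View pics/wrist0.png

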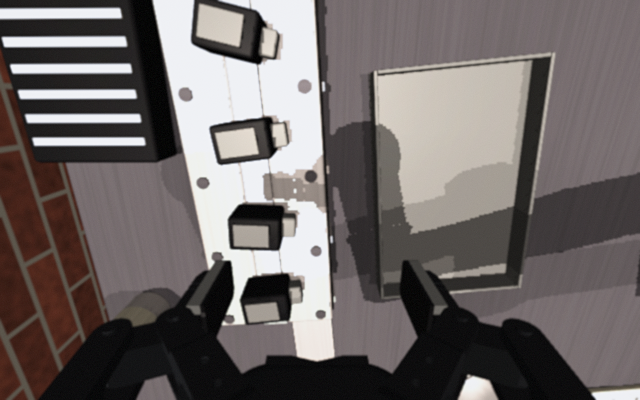

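The scene shows four coils (tops near scene px 308,265 / 336,250 / 360,236 / 383,223). The cup is at right (174,255) and the dish at left near the robot (side px 310,292). The plate is on the left beside the head (side px 207,285), the spanner on the right, the jar left and the mallet right.

```bash
cat > m1.py <<'E'
from h import *
def rect(P): 
    (c,wh,a)=cv2.minAreaRect(np.float32(P[:,:2])); return np.round(c,4),np.round(wh,4),round(a,1)
for n in("scene","side","wrist"):
    z=np.load(f"pics/{n}0.npz"); s=dict(tcp_pos=z["p"],tcp_rot=z["R"]); im=z["im"]; C=cloud(n,z["d"],s); hsv=cv2.cvtColor(im,cv2.COLOR_BGR2HSV)
    Z=C[...,2]; inr=(C[...,0]>.3)&(C[...,0]<.95)&(abs(C[...,1])<.55)
    tab=inr&(abs(Z)<.02); print(n,"table z",np.round(np.nanpercentile(Z[tab],[10,50,90]),4))
    # head
    h=inr&(abs(Z-.1)<.008)&(C[...,0]>.55)&(abs(C[...,1])<.3)
    k,l,st,c=cv2.connectedComponentsWithStats(h.astype(np.uint8)); 
    if k>1:
        i=1+np.argmax(st[1:,4]); P=C[l==i]; print(" head",np.round(np.median(P[:,2]),4),rect(P),len(P))
    b=inr&(abs(Z-.14)<.01)&(C[...,0]>.55)&(abs(C[...,1])<.3)
    k,l,st,c=cv2.connectedComponentsWithStats(b.astype(np.uint8))
    for i in range(1,k):
        if st[i,4]>60: P=C[l==i]; print("  z.14 blob",np.round(c[i]),st[i,4],np.round(np.median(P[:,2]),4),rect(P))
    if n!="wrist":
        for lab,lo,hi in(("z~.1 ",.09,.108),("z~.045",.037,.05),("z~.036",.031,.04),("z~5mm",.0035,.009)):
            b=inr&(Z>lo)&(Z<hi); k,l,st,c=cv2.connectedComponentsWithStats(b.astype(np.uint8))
            for i in range(1,k):
                if st[i,4]>70: P=C[l==i]; print("  ",lab,np.round(c[i]),st[i,4],np.round(np.median(P[:,2]),4),rect(P))
E
python3 m1.py
```

```text
scene table z [-0.0004  0.0015  0.0052]
 head 0.1007 (array([ 0.6832, -0.0131]), array([0.1341, 0.3436]), 3.4) 4011
  z.14 blob [382. 220.] 202 0.1404 (array([0.6756, 0.105 ]), array([0.0463, 0.0345]), 6.0)
  z.14 blob [360. 233.] 229 0.1403 (array([0.6807, 0.0248]), array([0.0337, 0.0476]), 87.9)
  z.14 blob [335. 246.] 256 0.1403 (array([ 0.6858, -0.0544]), array([0.0472, 0.0328]), 8.7)
  z.14 blob [479. 250.] 218 0.1398 (array([0.8865, 0.1991]), array([0.0607, 0.0294]), 32.1)
  z.14 blob [307. 262.] 281 0.1408 (array([ 0.6901, -0.1341]), array([0.0317, 0.0492]), 76.9)
   z~.1  [391. 150.] 100 0.0986 (array([0.3532, 0.4745]), array([0.0739, 0.0385]), 41.1)
   z~.1  [494. 189.] 226 0.1019 (array([0.7173, 0.5236]), array([0.1115, 0.073 ]), 48.1)
   z~.1  [535. 204.] 140 0.0995 (array([0.8416, 0.5409]), array([0.0733, 0.0097]), 16.9)
   z~.1  [341. 262.] 4099 0.1007 (array([ 0.6832, -0.0131]), array([0.1341, 0.3436]), 3.4)
   z~.1  [172. 241.] 318 0.0992 (array([ 0.4034, -0.3259]), array([0.0641, 0.0609]), 2.2)
   z~.1  [475. 264.] 179 0.0994 (array([0.8856, 0.1973]), array([0.0611, 0
[... 4244 characters left out ...]
717]), array([0.0618, 0.2999]), 5.3)
   z~5mm [326. 246.] 86 0.0066 (array([0.4178, 0.1601]), array([0.1455, 0.0056]), 5.0)
   z~5mm [309. 300.] 581 0.0053 (array([0.3891, 0.3224]), array([0.0719, 0.0689]), 13.5)
wrist table z [0.0002 0.0016 0.0058]
 head 0.1009 (array([ 0.6818, -0.0046]), array([0.1297, 0.3212]), 3.5) 30790
  z.14 blob [225.  28.] 3400 0.1414 (array([ 0.6894, -0.1336]), array([0.0322, 0.0459]), 76.9)
  z.14 blob [241. 141.] 2420 0.1414 (array([ 0.6851, -0.0537]), array([0.0467, 0.032 ]), 7.4)
  z.14 blob [254. 232.] 1911 0.1412 (array([0.6799, 0.0256]), array([0.0322, 0.046 ]), 87.7)
  z.14 blob [265. 306.] 1574 0.1411 (array([0.6749, 0.1056]), array([0.0459, 0.0332]), 6.9)
```

```bash
cat > plan.py <<'E'
from h import *
from scipy.spatial.transform import Rotation as Ro
HC=np.array([.6813,-.0138]); HY=np.radians(3.5); TC=np.array([.454,.0187]); TY=np.radians(5.4)
def r2(a): return np.array([[np.cos(a),-np.sin(a)],[np.sin(a),np.cos(a)]])
def tool(yaw_deg,tilt_deg=0):
    """tool y along yawed world +y, z down, x back to the robot; then tilt about tool y (fingers point to the robot)"""
    a=np.radians(yaw_deg); c,s=np.cos(a),np.sin(a)
    return np.array([[-c,-s,0],[-s,c,0],[0,0,-1.]])@Ro.from_euler("y",tilt_deg,degrees=True).as_matrix()
def well(i): return HC+r2(HY)@[0,-.12+.08*i]
def traytcp(off,fx=.056): return TC+r2(TY)@[fx,off]
def steps(wps,start=None):
    """wps: (label,pos,R). print total shift/turn fractions per waypoint, each from the one before; split count shown"""
    s=readout.sense(); p,R=start or (np.array(s["tcp_pos"]),np.array(s["tcp_rot"]))
    for lab,q,Q in wps:
        q=np.array(q,float); d=R.T@(q-p)/.1; w=Ro.from_matrix(R.T@Q).as_rotvec()/(np.pi/2)
        print(lab,np.round(d,3),np.round(w,3),"rows>=%.1f"%max(np.linalg.norm(d)*2,np.linalg.norm(w)*90/8.59))
        p,R=q,Q
YAW=[-13.1,8,-2.3,6.9]; OFF=[-.093,-.031,.031,.093]
def coil(i,tilt=52,zt=.1135):
    w=well(i); g=tool(YAW[i]); t=traytcp(OFF[i]); G=tool(np.degrees(TY)); T=tool(np.degrees(TY),tilt)
    steps([("above",[*w,.26],g),("down",[*w,.18],g),("lift",[*w,.31],g),("tray",[*t,.31],G),("tilt",[*t,.25],T),("low",[*t,zt],T),("back",np.array([*t,zt])-.09*T[:,2],T),("untilt",[*t,.31],G)])
E
python3 -c "
from plan import *
coil(0)"
```

```text
above [ 1.336 -0.64   0.43 ] [ 1.000e-03 -1.000e-03  1.145e+00] rows>=12.0
down [0.  0.  0.8] [0. 0. 0.] rows>=1.6
lift [ 0.   0.  -1.3] [0. 0. 0.] rows>=2.6
tray [1.804 0.247 0.   ] [ 0.     0.    -0.206] rows>=3.6
tilt [0.  0.  0.6] [-0.     0.578  0.   ] rows>=6.1
low [-1.076  0.     0.84 ] [0. 0. 0.] rows>=2.7
back [-0.  -0.  -0.9] [0. 0. 0.] rows>=1.8
untilt [ 1.548  0.    -0.31 ] [ 0.    -0.578 -0.   ] rows>=6.1
```

>>> play_rows:
  motion:
    - [[0,0,0,0,0,0.09,80],[0,0,0,0,0,0.18,80],[0,0,0,0,0,0.27,80],[0,0,0,0,0,0.36,80],[0,0,0,0,0,0.4,80]]

```text
t: 0.65
tcp_pos: [0.6248, 0.0, 0.3034]
tcp_rot: [[-0.591, -0.807, -0.001], [-0.807, 0.591, -0.0], [0.001, 0.001, -1.0]]
contact_force: [0.2, 0.2, 0.3]
width: 0.0798
finger_force: 0.0
```

>>> play_rows:
  motion:
    - [[0,0,0,0,0,0.09,65],[0,0,0,0,0,0.18,65],[0,0,0,0,0,0.27,65],[0,0,0,0,0,0.36,65],[0,0,0,0,0,0.4,65]]

```text
t: 1.15
tcp_pos: [0.6248, 0.0, 0.3034]
tcp_rot: [[-0.952, -0.305, -0.001], [-0.305, 0.952, -0.0], [0.001, 0.0, -1.0]]
contact_force: [-0.1, 0.4, 0.3]
width: 0.0651
finger_force: 0.0
```

>>> play_rows:
  motion:
    - [[0,0,0,0,0,0.09,65],[0,0,0,0,0,0.18,65],[0,0,0,0,0,0.27,65],[0,0,0,0,0,0.345,65]]

```text
t: 1.55
tcp_pos: [0.6248, 0.0, 0.3035]
tcp_rot: [[-0.973, 0.231, -0.001], [0.231, 0.973, -0.0], [0.001, -0.0, -1.0]]
contact_force: [-0.3, -0.3, 1.0]
width: 0.065
finger_force: 0.0
```

```bash
python3 -c "
from plan import *
print(readout.sense()['qpos'])
coil(0)"
```

```text
[ 2.58586582e-01  3.85029411e-01  7.35633170e-03 -1.95521995e-04
 -1.19405960e+00 -2.06238676e+00]
above [-0.93  -1.152  0.434] [-0.    -0.001 -0.003] rows>=3.1
down [0.  0.  0.8] [0. 0. 0.] rows>=1.6
lift [ 0.   0.  -1.3] [0. 0. 0.] rows>=2.6
tray [1.804 0.247 0.   ] [ 0.     0.    -0.206] rows>=3.6
tilt [0.  0.  0.6] [-0.     0.578  0.   ] rows>=6.1
low [-1.076  0.     0.84 ] [0. 0. 0.] rows>=2.7
back [-0.  -0.  -0.9] [0. 0. 0.] rows>=1.8
untilt [ 1.548  0.    -0.31 ] [ 0.    -0.578 -0.   ] rows>=6.1
```

>>> play_rows:
  motion:
    - [[-0.25,-0.3,0,0,0,0,60],[-0.5,-0.6,0,0,0,0,60],[-0.75,-0.9,0,0,0,0,60],[-0.93,-1.0,0,0,0,0,60]]

```text
t: 1.95
tcp_pos: [0.6933, -0.1213, 0.3032]
tcp_rot: [[-0.974, 0.228, -0.001], [0.228, 0.974, -0.0], [0.001, -0.001, -1.0]]
contact_force: [0.6, -0.1, -0.7]
width: 0.0599
finger_force: 0.0
```

>>> play_rows:
  motion:
    - [[0,-0.15,0.2,0,0,0,60],[0,-0.152,0.434,0,0,0,60],[0,-0.152,0.434,0,0,0,60]]

```text
t: 2.25
tcp_pos: [0.6877, -0.1336, 0.2557]
tcp_rot: [[-0.974, 0.227, -0.009], [0.227, 0.974, 0.001], [0.009, -0.001, -1.0]]
contact_force: [-0.2, -0.5, -0.8]
width: 0.0601
finger_force: 0.0
```

>>> play_rows:
  motion:
    - [[0,0,0.25,0,0,0,60],[0,0,0.5,0,0,0,60],[0,0,0.7,0,0,0,60],[0,0,0.8,0,0,0,60],[0,0,0.8,0,0,0,60]]

```text
t: 2.75
tcp_pos: [0.6893, -0.1328, 0.1796]
tcp_rot: [[-0.974, 0.225, -0.002], [0.225, 0.974, -0.0], [0.002, -0.001, -1.0]]
contact_force: [0.5, -0.1, -0.2]
width: 0.0601
finger_force: 0.0
```

>>> play_rows:
  motion:
    - [[0,0,0,0,0,0,25],[0,0,0,0,0,0,25],[0,0,0,0,0,0,25],[0,0,0,0,0,0,25],[0,0,0,0,0,0,25]]

```text
t: 3.25
tcp_pos: [0.6904, -0.1332, 0.1826]
tcp_rot: [[-0.974, 0.225, 0.004], [0.225, 0.974, -0.001], [-0.004, 0.0, -1.0]]
contact_force: [-0.7, 0.1, 5.8]
width: 0.0309
finger_force: 60.6
```

>>> play_rows:
  motion:
    - [[0,0,-0.05,0,0,0,25],[0,0,-0.15,0,0,0,25],[0,0,-0.3,0,0,0,25],[0,0,-0.5,0,0,0,25],[0,0,-0.7,0,0,0,25]]

```text
t: 3.75
tcp_pos: [0.6888, -0.1333, 0.2512]
tcp_rot: [[-0.974, 0.226, -0.003], [0.226, 0.974, -0.0], [0.003, -0.001, -1.0]]
contact_force: [0.7, -0.1, -1.3]
width: 0.0309
finger_force: 64.0
```

>>> play_rows:
  motion:
    - [[0,0,-0.2,0,0,0,25],[0,0,-0.4,0,0,0,25],[0,0,-0.6,0,0,0,25],[0,0,-0.6,0,0,0,25]]

```text
t: 4.15
tcp_pos: [0.69, -0.1337, 0.3148]
tcp_rot: [[-0.974, 0.226, 0.006], [0.226, 0.974, -0.001], [-0.006, 0.0, -1.0]]
contact_force: [0.5, 0.4, -1.8]
width: 0.0309
finger_force: 64.0
```

```bash
python3 -c "
from plan import *
coil(0)
im,d,s=snap('side','side1')"
```

```text
above [ 0.017 -0.002  0.548] [0.    0.004 0.001] rows>=1.1
down [0.  0.  0.8] [0. 0. 0.] rows>=1.6
lift [ 0.   0.  -1.3] [0. 0. 0.] rows>=2.6
tray [1.804 0.247 0.   ] [ 0.     0.    -0.206] rows>=3.6
tilt [0.  0.  0.6] [-0.     0.578  0.   ] rows>=6.1
low [-1.076  0.     0.84 ] [0. 0. 0.] rows>=2.7
back [-0.  -0.  -0.9] [0. 0. 0.] rows>=1.8
untilt [ 1.548  0.    -0.31 ] [ 0.    -0.578 -0.   ] rows>=6.1
```

View pics/side1.png

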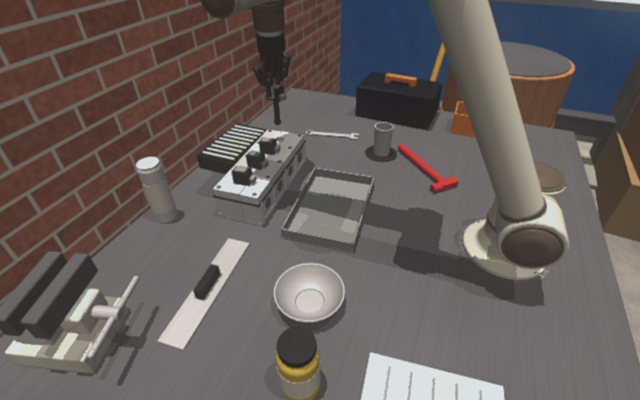

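The held coil is clear of the well (foot near side px 277,120); the other three are still seated.

>>> play_rows:
  motion:
    - [[0.25,0.03,0,0,0,0,25],[0.5,0.06,0,0,0,0,25],[0.75,0.1,0,0,0,0,25],[0.9,0.12,0,0,0,0,25]]

```text
t: 4.6
tcp_pos: [0.602, -0.1007, 0.3089]
tcp_rot: [[-0.974, 0.226, -0.005], [0.226, 0.974, 0.0], [0.005, -0.001, -1.0]]
contact_force: [-1.1, -0.1, -1.7]
width: 0.0311
finger_force: 64.0
```

>>> play_rows:
  motion:
    - [[0.25,0.03,0,0,0,-0.06,25],[0.5,0.06,0,0,0,-0.12,25],[0.75,0.1,0,0,0,-0.18,25],[0.9,0.12,0,0,0,-0.206,25]]

```text
t: 5.0
tcp_pos: [0.5168, -0.0689, 0.3091]
tcp_rot: [[-0.995, -0.098, -0.004], [-0.098, 0.995, 0.0], [0.004, 0.001, -1.0]]
contact_force: [0.7, -0.2, -1.9]
width: 0.0312
finger_force: 64.0
```

>>> play_rows:
  motion:
    - [[0,0,0,0,0.08,0,25],[0,0,0,0,0.16,0,25],[0,0,0,0,0.24,0,25],[0,0,0,0,0.32,0,25],[0,0,0,0,0.38,0,25]]

```text
t: 5.5
tcp_pos: [0.5195, -0.0691, 0.309]
tcp_rot: [[-0.819, -0.095, -0.565], [-0.079, 0.995, -0.054], [0.568, 0.0, -0.823]]
contact_force: [-0.2, 0.1, -2.8]
width: 0.0314
finger_force: 64.0
```

>>> play_rows:
  motion:
    - [[0,0,0,0,0.08,0,25],[0,0,0,0,0.16,0,25],[0,0,0,0,0.198,0,25],[0,0,0,0,0.198,0,25]]

```text
t: 5.9
tcp_pos: [0.5197, -0.069, 0.3073]
tcp_rot: [[-0.608, -0.095, -0.788], [-0.058, 0.995, -0.075], [0.792, 0.0, -0.611]]
contact_force: [-0.6, 0.3, -2.3]
width: 0.031
finger_force: 64.1
```

```bash
python3 -c "
from plan import *
t=traytcp(OFF[0]);T=tool(5.4,52)
print(readout.sense()['qpos'])
steps([('low',[*t,.117],T)])"
```

```text
[ 0.15567852  0.56969633  0.11900576 -0.05375585 -2.032361   -1.63131669]
low [-1.5    0.004  1.172] [-0.    -0.004  0.001] rows>=3.8
```

>>> play_rows:
  motion:
    - [[-0.25,0,0.19,0,0,0,25],[-0.5,0,0.39,0,0,0,25],[-0.75,0,0.58,0,0,0,25],[-0.95,0,0.74,0,0,0,25]]

```text
t: 6.3
tcp_pos: [0.5191, -0.0692, 0.1886]
tcp_rot: [[-0.613, -0.095, -0.784], [-0.059, 0.995, -0.075], [0.788, 0.0, -0.616]]
contact_force: [-0.5, -0.6, -1.5]
width: 0.0314
finger_force: 64.1
```

>>> play_rows:
  motion:
    - [[-0.2,0,0.15,0,0,0,25],[-0.4,0,0.31,0,0,0,25],[-0.5,0,0.39,0,0,0,25],[-0.55,0,0.43,0,0,0,25],[-0.55,0,0.43,0,0,0,25]]

```text
t: 6.8
tcp_pos: [0.5197, -0.0692, 0.1202]
tcp_rot: [[-0.612, -0.096, -0.785], [-0.059, 0.995, -0.076], [0.788, -0.0, -0.615]]
contact_force: [-0.4, -0.4, -0.8]
width: 0.0312
finger_force: 64.1
```

>>> play_rows:
  motion:
    - [[0,0,0,0,0,0,50],[0,0,0,0,0,0,50],[0,0,0,0,0,0,50],[0,0,-0.2,0,0,0,50],[0,0,-0.6,0,0,0,50]]

```text
t: 7.3
tcp_pos: [0.5653, -0.0647, 0.1574]
tcp_rot: [[-0.608, -0.095, -0.788], [-0.058, 0.995, -0.075], [0.792, 0.0, -0.611]]
contact_force: [1.4, 0.3, -0.5]
width: 0.0502
finger_force: 0.0
```

```bash
python3 -c "
from plan import *
coil(1)
im,d,s=snap('scene','scene2');im2,d,s=snap('side','side2')
cv2.imwrite('pics/c2.png',np.hstack([cv2.resize(im[170:300,200:440],None,fx=1.6,fy=1.6),cv2.resize(im2[110:260,210:400],None,fx=1.387,fy=1.387)]))"
```

```text
above [ 0.086 -0.003 -1.569] [ 0.013 -0.581 -0.026] rows>=6.1
down [0.  0.  0.8] [0. 0. 0.] rows>=1.6
lift [ 0.   0.  -1.3] [0. 0. 0.] rows>=2.6
tray [1.629 0.702 0.   ] [0.    0.    0.029] rows>=3.5
tilt [0.  0.  0.6] [-0.     0.578  0.   ] rows>=6.1
low [-1.076  0.     0.84 ] [0. 0. 0.] rows>=2.7
back [-0.  -0.  -0.9] [0. 0. 0.] rows>=1.8
untilt [ 1.548  0.    -0.31 ] [ 0.    -0.578 -0.   ] rows>=6.1
```

View pics/c2.png

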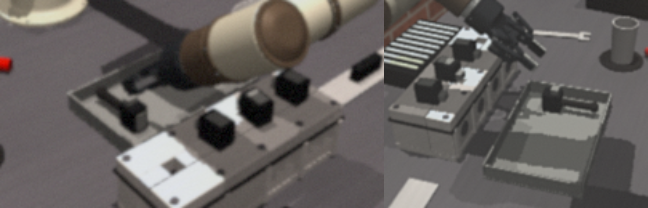

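Coil 0 lies flat in the tray (crop px 125,115 left, 565,100 right). Next is coil 1.

>>> play_rows:
  motion:
    - [[0.2,0,-0.15,0,0,0,60],[0.5,0,-0.38,0,0,0,60],[0.85,0,-0.65,0,0,0,60]]

```text
t: 7.7
tcp_pos: [0.5647, -0.0647, 0.2643]
tcp_rot: [[-0.609, -0.095, -0.787], [-0.059, 0.995, -0.075], [0.791, 0.0, -0.612]]
contact_force: [0.6, -0.1, -0.4]
width: 0.06
finger_force: 0.0
```

>>> play_rows:
  motion:
    - [[0,0,-0.1,0,-0.09,0,60],[0,0,-0.2,0,-0.18,0,60],[0,0,-0.3,0,-0.27,0,60],[0,0,-0.4,0,-0.36,0,60],[0,0,-0.5,0,-0.4,0,60]]

```text
t: 8.2
tcp_pos: [0.604, -0.0611, 0.2972]
tcp_rot: [[-0.959, -0.096, -0.269], [-0.092, 0.995, -0.026], [0.27, 0.0, -0.963]]
contact_force: [-0.1, 0.9, 0.2]
width: 0.0597
finger_force: 0.0
```

>>> play_rows:
  motion:
    - [[0,0,-0.1,0,-0.09,0,60],[0,0,-0.2,0,-0.18,0,60],[0,0,-0.2,0,-0.181,0,60]]

```text
t: 8.5
tcp_pos: [0.6086, -0.0608, 0.3173]
tcp_rot: [[-0.995, -0.096, 0.01], [-0.096, 0.995, 0.001], [-0.01, 0.0, -1.0]]
contact_force: [0.8, 0.9, 0.8]
width: 0.0597
finger_force: 0.0
```

```bash
sed -i 's/\[\*w,.18\]/[*w,.184]/' plan.py; python3 -c "
from plan import *
print(readout.sense()['tcp_pos'])
coil(1)"
```

```text
[ 0.60855318 -0.06083166  0.31727408]
above [-0.75  -0.001  0.58 ] [-0.     0.006 -0.028] rows>=1.9
down [0.   0.   0.76] [0. 0. 0.] rows>=1.5
lift [ 0.    0.   -1.26] [0. 0. 0.] rows>=2.5
tray [1.629 0.702 0.   ] [0.    0.    0.029] rows>=3.5
tilt [0.  0.  0.6] [-0.     0.578  0.   ] rows>=6.1
low [-1.076  0.     0.84 ] [0. 0. 0.] rows>=2.7
back [-0.  -0.  -0.9] [0. 0. 0.] rows>=1.8
untilt [ 1.548  0.    -0.31 ] [ 0.    -0.578 -0.   ] rows>=6.1
```

>>> play_rows:
  motion:
    - [[-0.3,0,0.1,0,0.006,-0.028,60],[-0.6,0,0.3,0,0.006,-0.028,60],[-0.75,0,0.5,0,0.006,-0.028,60],[-0.75,0,0.58,0,0.006,-0.028,60],[-0.75,0,0.58,0,0.006,-0.028,60]]

```text
t: 9.0
tcp_pos: [0.6844, -0.0533, 0.2535]
tcp_rot: [[-0.99, -0.139, -0.012], [-0.139, 0.99, -0.001], [0.012, 0.001, -1.0]]
contact_force: [-0.6, 0.6, -0.4]
width: 0.0597
finger_force: 0.0
```

>>> play_rows:
  motion:
    - [[0,0,0.25,0,0,0,60],[0,0,0.5,0,0,0,60],[0,0,0.7,0,0,0,60],[0,0,0.76,0,0,0,60],[0,0,0.76,0,0,0,60]]

```text
t: 9.5
tcp_pos: [0.6846, -0.0534, 0.1808]
tcp_rot: [[-0.99, -0.14, -0.006], [-0.14, 0.99, -0.001], [0.006, -0.0, -1.0]]
contact_force: [0.6, 0.4, 0.1]
width: 0.0599
finger_force: 0.0
```

>>> play_rows:
  motion:
    - [[0,0,0,0,0,0,25],[0,0,0,0,0,0,25],[0,0,0,0,0,0,25],[0,0,0,0,0,0,25],[0,0,0,0,0,0,25]]

```text
t: 10.0
tcp_pos: [0.6859, -0.0533, 0.1827]
tcp_rot: [[-0.99, -0.14, -0.001], [-0.14, 0.99, -0.001], [0.001, -0.001, -1.0]]
contact_force: [-1.5, 0.9, 5.4]
width: 0.0313
finger_force: 60.6
```

>>> play_rows:
  motion:
    - [[0,0,-0.05,0,0,0,25],[0,0,-0.15,0,0,0,25],[0,0,-0.3,0,0,0,25],[0,0,-0.5,0,0,0,25],[0,0,-0.7,0,0,0,25]]

```text
t: 10.5
tcp_pos: [0.6846, -0.0533, 0.2506]
tcp_rot: [[-0.99, -0.139, -0.008], [-0.139, 0.99, -0.001], [0.008, 0.0, -1.0]]
contact_force: [0.7, -0.3, -1.9]
width: 0.0313
finger_force: 63.5
```

>>> play_rows:
  motion:
    - [[0,0,-0.2,0,0,0,25],[0,0,-0.4,0,0,0,25],[0,0,-0.56,0,0,0,25],[0,0,-0.56,0,0,0,25]]

```text
t: 10.9
tcp_pos: [0.6861, -0.0534, 0.3096]
tcp_rot: [[-0.99, -0.139, -0.0], [-0.139, 0.99, -0.001], [0.001, -0.001, -1.0]]
contact_force: [-0.1, 0.8, -1.4]
width: 0.0313
finger_force: 63.5
```

```bash
python3 -c "
from plan import *
coil(1)
"
```

```text
above [0.023 0.    0.496] [-0. -0.  0.] rows>=1.0
down [0.   0.   0.76] [0. 0. 0.] rows>=1.5
lift [ 0.    0.   -1.26] [0. 0. 0.] rows>=2.5
tray [1.629 0.702 0.   ] [0.    0.    0.029] rows>=3.5
tilt [0.  0.  0.6] [-0.     0.578  0.   ] rows>=6.1
low [-1.076  0.     0.84 ] [0. 0. 0.] rows>=2.7
back [-0.  -0.  -0.9] [0. 0. 0.] rows>=1.8
untilt [ 1.548  0.    -0.31 ] [ 0.    -0.578 -0.   ] rows>=6.1
```

>>> play_rows:
  motion:
    - [[0.25,0.1,0,0,0,0,25],[0.5,0.2,0,0,0,0,25],[0.75,0.3,0,0,0,0,25],[0.85,0.36,0,0,0,0,25]]

```text
t: 11.3
tcp_pos: [0.5937, -0.0293, 0.306]
tcp_rot: [[-0.99, -0.139, -0.008], [-0.139, 0.99, -0.001], [0.008, 0.001, -1.0]]
contact_force: [0.7, -0.1, -2.3]
width: 0.0312
finger_force: 63.5
```

>>> play_rows:
  motion:
    - [[0.25,0.1,0,0,0,0.029,25],[0.5,0.2,0,0,0,0.029,25],[0.75,0.3,0,0,0,0.029,25],[0.8,0.34,0,0,0,0.029,25]]

```text
t: 11.7
tcp_pos: [0.51, -0.0068, 0.3069]
tcp_rot: [[-0.996, -0.094, -0.007], [-0.094, 0.996, -0.001], [0.007, 0.0, -1.0]]
contact_force: [0.7, 0.3, -1.7]
width: 0.0311
finger_force: 63.5
```

>>> play_rows:
  motion:
    - [[0,0,0,0,0.08,0,25],[0,0,0,0,0.16,0,25],[0,0,0,0,0.24,0,25],[0,0,0,0,0.32,0,25],[0,0,0,0,0.38,0,25]]

```text
t: 12.2
tcp_pos: [0.5139, -0.0067, 0.3063]
tcp_rot: [[-0.819, -0.094, -0.566], [-0.077, 0.996, -0.053], [0.569, -0.0, -0.822]]
contact_force: [-1.0, -0.5, -2.6]
width: 0.031
finger_force: 63.6
```

>>> play_rows:
  motion:
    - [[0,0,0,0,0.08,0,25],[0,0,0,0,0.16,0,25],[0,0,0,0,0.198,0,25],[0,0,0,0,0.198,0,25]]

```text
t: 12.6
tcp_pos: [0.5138, -0.0067, 0.3044]
tcp_rot: [[-0.607, -0.093, -0.789], [-0.057, 0.996, -0.074], [0.793, -0.0, -0.61]]
contact_force: [1.0, 0.4, -2.4]
width: 0.0314
finger_force: 63.6
```

>>> play_rows:
  motion:
    - [[-0.25,0,0.19,0,0,0,25],[-0.5,0,0.39,0,0,0,25],[-0.75,0,0.58,0,0,0,25],[-0.95,0,0.74,0,0,0,25]]

```text
t: 13.0
tcp_pos: [0.5124, -0.0069, 0.1854]
tcp_rot: [[-0.612, -0.094, -0.786], [-0.058, 0.996, -0.074], [0.789, -0.0, -0.614]]
contact_force: [-0.5, -0.0, -2.3]
width: 0.0308
finger_force: 63.7
```

```bash
python3 -c "
from plan import *
t=traytcp(OFF[1]);T=tool(5.4,52)
steps([('low',[*t,.119],T)])"
```

```text
low [-0.525  0.     0.406] [-0.    -0.001 -0.   ] rows>=1.3
```

>>> play_rows:
  motion:
    - [[-0.2,0,0.15,0,0,0,25],[-0.4,0,0.31,0,0,0,25],[-0.52,0,0.4,0,0,0,25],[-0.52,0,0.4,0,0,0,25]]

```text
t: 13.4
tcp_pos: [0.5119, -0.007, 0.1197]
tcp_rot: [[-0.607, -0.094, -0.789], [-0.057, 0.996, -0.075], [0.792, -0.001, -0.61]]
contact_force: [0.7, -0.4, -2.4]
width: 0.0309
finger_force: 63.7
```

>>> play_rows:
  motion:
    - [[0,0,0,0,0,0,50],[0,0,0,0,0,0,50],[0,0,0,0,0,0,50],[0,0,-0.2,0,0,0,50],[0,0,-0.6,0,0,0,50]]

```text
t: 13.9
tcp_pos: [0.5581, -0.0025, 0.1586]
tcp_rot: [[-0.605, -0.094, -0.791], [-0.057, 0.996, -0.075], [0.794, -0.0, -0.608]]
contact_force: [1.5, -0.1, -0.3]
width: 0.0501
finger_force: 0.0
```

>>> play_rows:
  motion:
    - [[0.2,0,-0.15,0,0,0,60],[0.5,0,-0.38,0,0,0,60],[0.85,0,-0.65,0,0,0,60]]

```text
t: 14.2
tcp_pos: [0.5585, -0.0026, 0.2662]
tcp_rot: [[-0.607, -0.094, -0.789], [-0.057, 0.996, -0.075], [0.792, -0.0, -0.61]]
contact_force: [0.2, -0.5, 0.7]
width: 0.06
finger_force: 0.0
```

>>> play_rows:
  motion:
    - [[0,0,-0.1,0,-0.09,0,60],[0,0,-0.2,0,-0.18,0,60],[0,0,-0.3,0,-0.27,0,60],[0,0,-0.4,0,-0.36,0,60],[0,0,-0.5,0,-0.4,0,60]]

```text
t: 14.7
tcp_pos: [0.5977, 0.001, 0.2991]
tcp_rot: [[-0.958, -0.095, -0.271], [-0.091, 0.996, -0.026], [0.272, 0.0, -0.962]]
contact_force: [0.9, 0.1, 1.0]
width: 0.0599
finger_force: 0.0
```

>>> play_rows:
  motion:
    - [[0,0,-0.1,0,-0.09,0,60],[0,0,-0.2,0,-0.18,0,60],[0,0,-0.2,0,-0.18,0,60],[0,0,-0.2,0,-0.18,0,60]]

```text
t: 15.1
tcp_pos: [0.6031, 0.0017, 0.3161]
tcp_rot: [[-0.996, -0.094, -0.002], [-0.094, 0.996, 0.0], [0.002, 0.0, -1.0]]
contact_force: [0.3, -0.2, -0.3]
width: 0.0601
finger_force: 0.0
```

```bash
python3 -c "
from plan import *
coil(2)
im,d,s=snap('side','side3')"
```

```text
above [-0.778  0.172  0.56 ] [ 0.    -0.001  0.086] rows>=1.9
down [0.   0.   0.76] [0. 0. 0.] rows>=1.5
lift [ 0.    0.   -1.26] [0. 0. 0.] rows>=2.5
tray [1.73  0.218 0.   ] [ 0.     0.    -0.086] rows>=3.5
tilt [0.  0.  0.6] [-0.     0.578  0.   ] rows>=6.1
low [-1.076  0.     0.84 ] [0. 0. 0.] rows>=2.7
back [-0.  -0.  -0.9] [0. 0. 0.] rows>=1.8
untilt [ 1.548  0.    -0.31 ] [ 0.    -0.578 -0.   ] rows>=6.1
```

>>> play_rows:
  motion:
    - [[-0.3,0.08,0.1,0,0,0.086,60],[-0.6,0.17,0.3,0,0,0.086,60],[-0.78,0.172,0.5,0,0,0.086,60],[-0.78,0.172,0.56,0,0,0.086,60],[-0.78,0.172,0.56,0,0,0.086,60]]

```text
t: 15.65
tcp_pos: [0.6794, 0.026, 0.2556]
tcp_rot: [[-0.999, 0.041, -0.008], [0.041, 0.999, -0.002], [0.008, -0.002, -1.0]]
contact_force: [0.2, 0.5, 0.1]
width: 0.0598
finger_force: 0.0
```

>>> play_rows:
  motion:
    - [[0,0,0.25,0,0,0,60],[0,0,0.5,0,0,0,60],[0,0,0.7,0,0,0,60],[0,0,0.74,0,0,0,60],[0,0,0.74,0,0,0,60]]

```text
t: 16.15
tcp_pos: [0.6796, 0.0259, 0.1853]
tcp_rot: [[-0.999, 0.041, -0.002], [0.041, 0.999, -0.001], [0.002, -0.001, -1.0]]
contact_force: [-0.1, 0.0, 0.8]
width: 0.0598
finger_force: 0.0
```

>>> play_rows:
  motion:
    - [[0,0,0,0,0,0,25],[0,0,0,0,0,0,25],[0,0,0,0,0,0,25],[0,0,0,0,0,0,25],[0,0,0,0,0,0,25]]

```text
t: 16.65
tcp_pos: [0.6805, 0.0263, 0.1869]
tcp_rot: [[-0.999, 0.04, 0.002], [0.04, 0.999, -0.0], [-0.002, -0.0, -1.0]]
contact_force: [-1.0, 1.0, 6.3]
width: 0.0311
finger_force: 61.3
```

>>> play_rows:
  motion:
    - [[0,0,-0.05,0,0,0,25],[0,0,-0.15,0,0,0,25],[0,0,-0.3,0,0,0,25],[0,0,-0.5,0,0,0,25],[0,0,-0.7,0,0,0,25]]

```text
t: 17.15
tcp_pos: [0.6795, 0.0261, 0.2548]
tcp_rot: [[-0.999, 0.041, -0.004], [0.041, 0.999, -0.001], [0.004, -0.001, -1.0]]
contact_force: [0.6, 0.5, -2.1]
width: 0.0309
finger_force: 63.5
```

>>> play_rows:
  motion:
    - [[0,0,-0.2,0,0,0,25],[0,0,-0.4,0,0,0,25],[0,0,-0.58,0,0,0,25],[0,0,-0.58,0,0,0,25]]

```text
t: 17.55
tcp_pos: [0.6804, 0.0261, 0.3159]
tcp_rot: [[-0.999, 0.041, 0.003], [0.041, 0.999, 0.0], [-0.003, 0.0, -1.0]]
contact_force: [-0.1, 0.1, -2.7]
width: 0.0313
finger_force: 63.7
```

```bash
python3 -c "
from plan import *
t=traytcp(OFF[2])
steps([('tray',[*t,.31],tool(5.4))])
"
```

```text
tray [1.746 0.216 0.053] [ 0.     0.002 -0.086] rows>=3.5
```

View pics/side3.png

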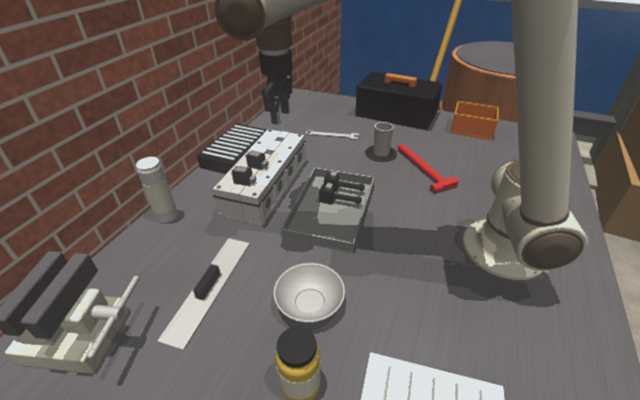

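Both placed coils lie side by side in the tray (side px 330,185). Continuing with coil 2.

>>> play_rows:
  motion:
    - [[0.25,0.03,0,0,0,0,25],[0.5,0.06,0,0,0,0,25],[0.75,0.09,0,0,0,0,25],[0.9,0.11,0,0,0,0,25]]

```text
t: 17.95
tcp_pos: [0.5879, 0.0408, 0.3114]
tcp_rot: [[-0.999, 0.041, -0.005], [0.041, 0.999, -0.001], [0.005, -0.001, -1.0]]
contact_force: [0.1, 1.3, -1.8]
width: 0.0312
finger_force: 63.6
```

>>> play_rows:
  motion:
    - [[0.25,0.03,0,0,0,-0.04,25],[0.5,0.06,0,0,0,-0.086,25],[0.75,0.1,0,0,0,-0.086,25],[0.85,0.11,0,0,0,-0.086,25]]

```text
t: 18.35
tcp_pos: [0.5033, 0.0552, 0.312]
tcp_rot: [[-0.996, -0.094, -0.005], [-0.094, 0.996, -0.001], [0.005, -0.0, -1.0]]
contact_force: [0.8, -0.1, -1.2]
width: 0.0307
finger_force: 63.6
```

>>> play_rows:
  motion:
    - [[0,0,0,0,0.08,0,25],[0,0,0,0,0.16,0,25],[0,0,0,0,0.24,0,25],[0,0,0,0,0.32,0,25],[0,0,0,0,0.38,0,25]]

```text
t: 18.85
tcp_pos: [0.5068, 0.0554, 0.3118]
tcp_rot: [[-0.82, -0.093, -0.565], [-0.077, 0.996, -0.053], [0.567, -0.0, -0.824]]
contact_force: [-0.1, 0.3, -2.2]
width: 0.0306
finger_force: 63.7
```

>>> play_rows:
  motion:
    - [[0,0,0,0,0.08,0,25],[0,0,0,0,0.16,0,25],[0,0,0,0,0.198,0,25],[0,0,0,0,0.198,0,25]]

```text
t: 19.25
tcp_pos: [0.5068, 0.0554, 0.31]
tcp_rot: [[-0.609, -0.093, -0.788], [-0.056, 0.996, -0.074], [0.791, -0.001, -0.611]]
contact_force: [0.2, -0.1, -2.4]
width: 0.0311
finger_force: 63.8
```

>>> play_rows:
  motion:
    - [[-0.25,0,0.19,0,0,0,25],[-0.5,0,0.39,0,0,0,25],[-0.75,0,0.58,0,0,0,25],[-0.95,0,0.74,0,0,0,25]]

```text
t: 19.65
tcp_pos: [0.5059, 0.0553, 0.191]
tcp_rot: [[-0.613, -0.094, -0.784], [-0.058, 0.996, -0.074], [0.788, -0.0, -0.616]]
contact_force: [-0.1, 0.6, -3.2]
width: 0.0308
finger_force: 63.8
```

```bash
python3 -c "
from plan import *
t=traytcp(OFF[2]);T=tool(5.4,52)
steps([('low',[*t,.121],T)])"
```

```text
low [-0.557 -0.005  0.424] [-0.  0. -0.] rows>=1.4
```

>>> play_rows:
  motion:
    - [[-0.2,0,0.15,0,0,0,25],[-0.4,0,0.31,0,0,0,25],[-0.55,0,0.42,0,0,0,25],[-0.55,0,0.42,0,0,0,25]]

```text
t: 20.05
tcp_pos: [0.5058, 0.0552, 0.1212]
tcp_rot: [[-0.61, -0.094, -0.787], [-0.057, 0.996, -0.075], [0.791, -0.001, -0.612]]
contact_force: [-0.6, -0.1, -1.2]
width: 0.0306
finger_force: 63.8
```

>>> play_rows:
  motion:
    - [[0,0,0,0,0,0,50],[0,0,0,0,0,0,50],[0,0,0,0,0,0,50],[0,0,-0.2,0,0,0,50],[0,0,-0.6,0,0,0,50]]

```text
t: 20.55
tcp_pos: [0.5523, 0.0597, 0.1608]
tcp_rot: [[-0.608, -0.094, -0.788], [-0.057, 0.996, -0.075], [0.792, -0.0, -0.611]]
contact_force: [1.2, -0.2, 0.1]
width: 0.0501
finger_force: 0.0
```

>>> play_rows:
  motion:
    - [[0.2,0,-0.15,0,0,0,60],[0.5,0,-0.38,0,0,0,60],[0.85,0,-0.65,0,0,0,60]]

```text
t: 20.85
tcp_pos: [0.5524, 0.0596, 0.2684]
tcp_rot: [[-0.61, -0.094, -0.787], [-0.057, 0.996, -0.075], [0.79, -0.0, -0.613]]
contact_force: [0.6, -0.3, 0.1]
width: 0.0598
finger_force: 0.0
```

>>> play_rows:
  motion:
    - [[0,0,-0.1,0,-0.09,0,60],[0,0,-0.2,0,-0.18,0,60],[0,0,-0.3,0,-0.27,0,60],[0,0,-0.4,0,-0.36,0,60],[0,0,-0.5,0,-0.4,0,60]]

```text
t: 21.35
tcp_pos: [0.5915, 0.0633, 0.3014]
tcp_rot: [[-0.959, -0.095, -0.268], [-0.091, 0.996, -0.025], [0.269, 0.001, -0.963]]
contact_force: [0.5, 0.1, 0.5]
width: 0.0602
finger_force: 0.0
```

>>> play_rows:
  motion:
    - [[0,0,-0.1,0,-0.09,0,60],[0,0,-0.2,0,-0.18,0,60],[0,0,-0.2,0,-0.18,0,60],[0,0,-0.2,0,-0.18,0,60]]

```text
t: 21.75
tcp_pos: [0.5968, 0.0639, 0.3184]
tcp_rot: [[-0.996, -0.094, 0.001], [-0.094, 0.996, 0.001], [-0.002, 0.0, -1.0]]
contact_force: [0.2, -0.6, 0.1]
width: 0.0599
finger_force: 0.0
```

```bash
python3 -c "
from plan import *
coil(3)"
```

```text
above [-0.807  0.346  0.586] [ 0.     0.001 -0.017] rows>=2.1
down [0.   0.   0.76] [0. 0. 0.] rows>=1.5
lift [ 0.    0.   -1.26] [0. 0. 0.] rows>=2.5
tray [1.705 0.313 0.   ] [0.    0.    0.017] rows>=3.5
tilt [0.  0.  0.6] [-0.     0.578  0.   ] rows>=6.1
low [-1.076  0.     0.84 ] [0. 0. 0.] rows>=2.7
back [-0.  -0.  -0.9] [0. 0. 0.] rows>=1.8
untilt [ 1.548  0.    -0.31 ] [ 0.    -0.578 -0.   ] rows>=6.1
```

>>> play_rows:
  motion:
    - [[-0.3,0.15,0.1,0,0,-0.017,60],[-0.6,0.3,0.3,0,0,-0.017,60],[-0.81,0.346,0.5,0,0,-0.017,60],[-0.81,0.346,0.58,0,0,-0.017,60],[-0.81,0.346,0.58,0,0,-0.017,60]]

```text
t: 22.25
tcp_pos: [0.6747, 0.1059, 0.2556]
tcp_rot: [[-0.993, -0.12, -0.005], [-0.12, 0.993, -0.002], [0.006, -0.001, -1.0]]
contact_force: [-0.3, -0.5, 0.1]
width: 0.06
finger_force: 0.0
```

>>> play_rows:
  motion:
    - [[0,0,0.25,0,0,0,60],[0,0,0.5,0,0,0,60],[0,0,0.7,0,0,0,60],[0,0,0.74,0,0,0,60],[0,0,0.74,0,0,0,60]]

```text
t: 22.75
tcp_pos: [0.6751, 0.1057, 0.1857]
tcp_rot: [[-0.993, -0.121, 0.001], [-0.121, 0.993, -0.001], [-0.001, -0.001, -1.0]]
contact_force: [0.2, -1.2, 0.4]
width: 0.0599
finger_force: 0.0
```

>>> play_rows:
  motion:
    - [[0,0,0,0,0,0,25],[0,0,0,0,0,0,25],[0,0,0,0,0,0,25],[0,0,0,0,0,0,25],[0,0,0,0,0,0,25]]

```text
t: 23.25
tcp_pos: [0.676, 0.1063, 0.1874]
tcp_rot: [[-0.993, -0.121, 0.005], [-0.121, 0.993, 0.001], [-0.005, -0.0, -1.0]]
contact_force: [-0.5, 0.8, 5.6]
width: 0.031
finger_force: 61.5
```

>>> play_rows:
  motion:
    - [[0,0,-0.05,0,0,0,25],[0,0,-0.15,0,0,0,25],[0,0,-0.3,0,0,0,25],[0,0,-0.5,0,0,0,25],[0,0,-0.7,0,0,0,25]]

```text
t: 23.75
tcp_pos: [0.6744, 0.1058, 0.2554]
tcp_rot: [[-0.993, -0.12, -0.001], [-0.12, 0.993, -0.001], [0.001, -0.001, -1.0]]
contact_force: [0.2, 1.3, -1.6]
width: 0.031
finger_force: 63.9
```

>>> play_rows:
  motion:
    - [[0,0,-0.2,0,0,0,25],[0,0,-0.4,0,0,0,25],[0,0,-0.58,0,0,0,25],[0,0,-0.58,0,0,0,25]]

```text
t: 24.15
tcp_pos: [0.6755, 0.1061, 0.3166]
tcp_rot: [[-0.993, -0.121, 0.007], [-0.121, 0.993, 0.001], [-0.007, 0.0, -1.0]]
contact_force: [-0.2, -0.5, -1.0]
width: 0.0307
finger_force: 64.0
```

```bash
python3 -c "
from plan import *
t=traytcp(OFF[3])
steps([('tray',[*t,.31],tool(5.4))])
"
```

```text
tray [1.72  0.315 0.055] [0.    0.004 0.017] rows>=3.5
```

>>> play_rows:
  motion:
    - [[0.25,0.05,0,0,0,0,25],[0.5,0.1,0,0,0,0,25],[0.75,0.14,0,0,0,0,25],[0.9,0.16,0,0,0,0,25]]

```text
t: 24.55
tcp_pos: [0.5812, 0.1108, 0.3118]
tcp_rot: [[-0.993, -0.121, -0.002], [-0.121, 0.993, -0.001], [0.002, -0.0, -1.0]]
contact_force: [0.3, -0.1, -1.7]
width: 0.0308
finger_force: 63.9
```

>>> play_rows:
  motion:
    - [[0.25,0.05,0,0,0,0.017,25],[0.5,0.1,0,0,0,0.017,25],[0.75,0.14,0,0,0,0.017,25],[0.82,0.155,0,0,0,0.017,25]]

```text
t: 24.95
tcp_pos: [0.4976, 0.1161, 0.3121]
tcp_rot: [[-0.996, -0.095, -0.002], [-0.095, 0.996, -0.001], [0.002, -0.001, -1.0]]
contact_force: [0.3, 0.2, -0.8]
width: 0.0309
finger_force: 63.9
```

>>> play_rows:
  motion:
    - [[0,0,0,0,0.08,0,25],[0,0,0,0,0.16,0,25],[0,0,0,0,0.24,0,25],[0,0,0,0,0.32,0,25],[0,0,0,0,0.38,0,25]]

```text
t: 25.45
tcp_pos: [0.5013, 0.1167, 0.3118]
tcp_rot: [[-0.822, -0.093, -0.562], [-0.077, 0.996, -0.053], [0.565, -0.0, -0.825]]
contact_force: [0.1, -0.0, -2.3]
width: 0.031
finger_force: 64.0
```

>>> play_rows:
  motion:
    - [[0,0,0,0,0.08,0,25],[0,0,0,0,0.16,0,25],[0,0,0,0,0.198,0,25],[0,0,0,0,0.198,0,25]]

```text
t: 25.85
tcp_pos: [0.5014, 0.1167, 0.31]
tcp_rot: [[-0.611, -0.093, -0.786], [-0.056, 0.996, -0.074], [0.79, -0.001, -0.614]]
contact_force: [-0.2, -0.6, -1.5]
width: 0.031
finger_force: 64.0
```

>>> play_rows:
  motion:
    - [[-0.25,0,0.19,0,0,0,25],[-0.5,0,0.39,0,0,0,25],[-0.75,0,0.58,0,0,0,25],[-0.95,0,0.74,0,0,0,25]]

```text
t: 26.25
tcp_pos: [0.5007, 0.1165, 0.191]
tcp_rot: [[-0.616, -0.094, -0.782], [-0.058, 0.996, -0.074], [0.786, -0.0, -0.618]]
contact_force: [0.2, 0.3, -1.5]
width: 0.031
finger_force: 64.0
```

```bash
python3 -c "
from plan import *
t=traytcp(OFF[3]);T=tool(5.4,52)
steps([('low',[*t,.121],T)])"
```

```text
low [-0.552 -0.     0.43 ] [-0.     0.002 -0.   ] rows>=1.4
```

>>> play_rows:
  motion:
    - [[-0.2,0,0.15,0,0,0,25],[-0.4,0,0.31,0,0,0,25],[-0.55,0,0.43,0,0,0,25],[-0.55,0,0.43,0,0,0,25]]

```text
t: 26.65
tcp_pos: [0.4999, 0.1164, 0.1204]
tcp_rot: [[-0.612, -0.094, -0.786], [-0.057, 0.996, -0.075], [0.789, -0.001, -0.614]]
contact_force: [-0.4, -0.1, -0.4]
width: 0.0308
finger_force: 64.0
```

>>> play_rows:
  motion:
    - [[0,0,0,0,0,0,50],[0,0,0,0,0,0,50],[0,0,0,0,0,0,50],[0,0,-0.2,0,0,0,50],[0,0,-0.6,0,0,0,50]]

```text
t: 27.15
tcp_pos: [0.5466, 0.121, 0.1602]
tcp_rot: [[-0.611, -0.094, -0.786], [-0.057, 0.996, -0.075], [0.79, -0.001, -0.613]]
contact_force: [0.8, 0.1, 0.2]
width: 0.05
finger_force: 0.0
```

>>> play_rows:
  motion:
    - [[0.2,0,-0.15,0,0,0,60],[0.5,0,-0.38,0,0,0,60],[0.85,0,-0.65,0,0,0,60]]

```text
t: 27.45
tcp_pos: [0.5462, 0.1207, 0.2679]
tcp_rot: [[-0.613, -0.094, -0.785], [-0.057, 0.996, -0.074], [0.788, -0.001, -0.615]]
contact_force: [0.5, -0.0, 0.5]
width: 0.0601
finger_force: 0.0
```

>>> play_rows:
  motion:
    - [[0,0,-0.1,0,-0.09,0,60],[0,0,-0.2,0,-0.18,0,60],[0,0,-0.3,0,-0.27,0,60],[0,0,-0.4,0,-0.36,0,60],[0,0,-0.5,0,-0.4,0,60]]

```text
t: 27.95
tcp_pos: [0.5852, 0.1245, 0.301]
tcp_rot: [[-0.959, -0.095, -0.265], [-0.092, 0.995, -0.024], [0.266, 0.001, -0.964]]
contact_force: [0.2, -0.4, 1.3]
width: 0.0599
finger_force: 0.0
```

>>> play_rows:
  motion:
    - [[0,0,-0.1,0,-0.09,0,60],[0,0,-0.2,0,-0.18,0,60],[0,0,-0.2,0,-0.18,0,60],[0,0,-0.2,0,-0.18,0,60]]

```text
t: 28.35
tcp_pos: [0.5905, 0.1251, 0.3181]
tcp_rot: [[-0.996, -0.094, 0.005], [-0.094, 0.996, 0.001], [-0.005, 0.001, -1.0]]
contact_force: [1.0, 0.4, -0.5]
width: 0.06
finger_force: 0.0
```

```bash
cat > m2.py <<'E'
from plan import *
import sys
def rect(P): 
    (c,wh,a)=cv2.minAreaRect(np.float32(P[:,:2])); return np.round(c,4),np.round(wh,4),round(a,1)
def blobs(fn,n,box,lo,hi,mn=70):
    z=np.load(f"pics/{fn}.npz"); s=dict(tcp_pos=z["p"],tcp_rot=z["R"]); C=cloud(n,z["d"],s); X,Y,Z=C[...,0],C[...,1],C[...,2]
    b=(X>box[0])&(X<box[1])&(Y>box[2])&(Y<box[3])&(Z>lo)&(Z<hi)
    k,l,st,c=cv2.connectedComponentsWithStats(b.astype(np.uint8))
    for i in range(1,k):
        if st[i,4]>mn: P=C[l==i]; print(fn,np.round(c[i]),st[i,4],"z %.4f"%np.median(P[:,2]),*rect(P))
E
python3 -c "
from m2 import *
print(readout.sense()['tcp_pos'],readout.sense()['qpos'])
for n in ('scene','side'):
    im,d,s=snap(n,n+'4')
    blobs(n+'4',n,(.45,.8,.2,.55),.031,.042)
    blobs(n+'4',n,(.45,.8,.2,.55),.003,.01)
    blobs(n+'4',n,(.3,.5,.2,.5),.037,.05)
"
```

```text
[0.59052677 0.12510408 0.31811024] [ 4.77125793e-01  3.37321129e-01 -2.78733045e-02  1.21107932e-03
 -1.20109576e+00 -1.95383851e+00]
scene4 [430. 209.] 122 z 0.0362 [0.622  0.3738] [0.023  0.0807] 5.1
scene4 [431. 216.] 727 z 0.0059 [0.6238 0.3927] [0.0729 0.2629] 6.7
scene4 [367. 179.] 263 z 0.0425 [0.3902 0.3241] [0.1481 0.1481] 81.7
side4 [205. 279.] 291 z 0.0356 [0.6178 0.3717] [0.0218 0.0795] 7.8
side4 [281. 283.] 97 z 0.0373 [0.455  0.3258] [0.0615 0.0098] 89.9
side4 [202. 298.] 2350 z 0.0053 [0.6183 0.372 ] [0.0652 0.301 ] 5.6
side4 [308. 286.] 659 z 0.0434 [0.3886 0.324 ] [0.147  0.1483] 27.7
```

View pics/side4.png

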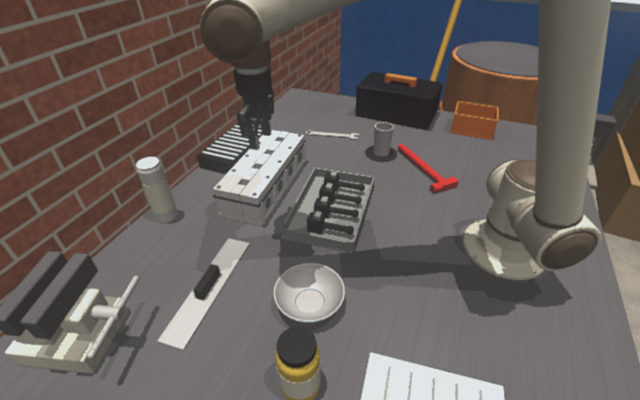

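All four coils lie in the tray and the plate has not moved (side px 203,290). Next: the plate.

```bash
python3 -c "
from plan import *
P=[.620,.3722]; 
T=tool(95.4); H=tool(93.5)
steps([('turn',readout.sense()['tcp_pos'],T),('above',[*P,.2],T),('down',[*P,.083],T),('lift',[*P,.24],T),('head',[*HC,.24],H),('low',[*HC,.186],H)])"
```

```text
turn [0. 0. 0.] [-0.002  0.001 -1.   ] rows>=10.5
above [-2.432 -0.517  1.165] [0. 0. 0.] rows>=5.5
down [0.   0.   1.17] [0. 0. 0.] rows>=2.3
lift [ 0.    0.   -1.57] [0. 0. 0.] rows>=3.1
head [ 3.901 -0.247  0.   ] [0.    0.    0.021] rows>=7.8
low [0.   0.   0.54] [0. 0. 0.] rows>=1.1
```

>>> play_rows:
  motion:
    - [[0,0,0,0,0,-0.09,80],[0,0,0,0,0,-0.18,80],[0,0,0,0,0,-0.27,80],[0,0,0,0,0,-0.36,80],[0,0,0,0,0,-0.4,80]]

```text
t: 28.95
tcp_pos: [0.5919, 0.1252, 0.3155]
tcp_rot: [[-0.748, -0.664, 0.002], [-0.664, 0.748, -0.001], [-0.001, -0.002, -1.0]]
contact_force: [0.3, -0.3, -0.1]
width: 0.08
finger_force: 0.0
```

>>> play_rows:
  motion:
    - [[0,0,0,0,0,-0.09,65],[0,0,0,0,0,-0.18,65],[0,0,0,0,0,-0.27,65],[0,0,0,0,0,-0.36,65],[0,0,0,0,0,-0.4,65]]

```text
t: 29.45
tcp_pos: [0.5919, 0.1252, 0.3154]
tcp_rot: [[-0.215, -0.977, 0.002], [-0.977, 0.215, -0.001], [0.0, -0.002, -1.0]]
contact_force: [0.1, 0.1, 0.6]
width: 0.0647
finger_force: 0.0
```

>>> play_rows:
  motion:
    - [[0,0,0,0,0,-0.09,65],[0,0,0,0,0,-0.18,65],[0,0,0,0,0,-0.2,65]]

```text
t: 29.75
tcp_pos: [0.5919, 0.1252, 0.3154]
tcp_rot: [[0.097, -0.995, 0.002], [-0.995, -0.097, -0.001], [0.001, -0.002, -1.0]]
contact_force: [0.6, -0.0, 0.1]
width: 0.0651
finger_force: 0.0
```

>>> play_rows:
  motion:
    - [[-0.3,-0.06,0.1,0,0,0,60],[-0.6,-0.12,0.2,0,0,0,60],[-1.0,-0.2,0.3,0,0,0,60]]

```text
t: 30.05
tcp_pos: [0.6026, 0.2268, 0.2855]
tcp_rot: [[0.092, -0.996, 0.002], [-0.996, -0.092, -0.001], [0.001, -0.002, -1.0]]
contact_force: [0.9, 0.3, 0.2]
width: 0.0598
finger_force: 0.0
```

>>> play_rows:
  motion:
    - [[-0.3,-0.06,0.1,0,0,0,60],[-0.6,-0.14,0.3,0,0,0,60],[-1.0,-0.22,0.5,0,0,0,60],[-1.0,-0.22,0.5,0,0,0,60]]

```text
t: 30.45
tcp_pos: [0.6138, 0.3318, 0.2303]
tcp_rot: [[0.097, -0.995, -0.003], [-0.995, -0.097, -0.004], [0.004, 0.004, -1.0]]
contact_force: [-0.5, -1.5, -1.1]
width: 0.0598
finger_force: 0.0
```

```bash
python3 -c "
from m2 import *
for n in ('scene','side','wrist'):
    im,d,s=snap(n,n+'5')
    blobs(n+'5',n,(.45,.8,.2,.55),.031,.042)
    blobs(n+'5',n,(.45,.8,.2,.55),.003,.01)
P=[.620,.3722]; 
T=tool(95.4)
steps([('above',[*P,.2],T),('down',[*P,.083],T)])"
```

```text
scene5 [430. 209.] 120 z 0.0361 [0.6233 0.372 ] [0.022  0.0765] 7.6
scene5 [431. 216.] 721 z 0.0057 [0.6215 0.3981] [0.0693 0.2732] 4.0
side5 [205. 279.] 296 z 0.0356 [0.6177 0.3722] [0.0227 0.0778] 5.9
side5 [282. 282.] 98 z 0.0376 [0.4545 0.3243] [0.0085 0.0619] 0.4
side5 [202. 298.] 2353 z 0.0052 [0.6176 0.3719] [0.0631 0.2997] 5.0
wrist5 [484. 189.] 84 z 0.0370 [0.4572 0.308 ] [0.0469 0.0073] 77.4
wrist5 [308. 232.] 1553 z 0.0367 [0.6206 0.3724] [0.0217 0.0798] 5.5
wrist5 [308. 194.] 12428 z 0.0060 [0.6207 0.3727] [0.0607 0.2998] 5.1
above [-0.433 -0.09   0.357] [-0.002 -0.001  0.   ] rows>=1.1
down [0.   0.   1.17] [0. 0. 0.] rows>=2.3
```

>>> play_rows:
  motion:
    - [[-0.2,-0.05,0.1,0,0,0,60],[-0.425,-0.09,0.3,0,0,0,60],[-0.425,-0.09,0.6,0,0,0,60],[-0.425,-0.09,0.8,0,0,0,60],[-0.425,-0.09,0.8,0,0,0,60]]

```text
t: 31.1
tcp_pos: [0.6189, 0.3702, 0.1533]
tcp_rot: [[0.093, -0.996, -0.001], [-0.996, -0.093, -0.004], [0.004, 0.001, -1.0]]
contact_force: [-0.1, 0.2, -0.9]
width: 0.0597
finger_force: 0.0
```

>>> play_rows:
  motion:
    - [[0,0,0.25,0,0,0,50],[0,0,0.5,0,0,0,50],[0,0,0.64,0,0,0,50],[0,0,0.64,0,0,0,50]]

```text
t: 31.5
tcp_pos: [0.62, 0.3707, 0.0916]
tcp_rot: [[0.093, -0.996, 0.002], [-0.996, -0.093, -0.002], [0.002, -0.002, -1.0]]
contact_force: [0.3, -0.1, -0.1]
width: 0.0502
finger_force: 0.0
```

```bash
python3 -c "
from plan import *
T=tool(95.2)
steps([('down',[.6206,.3725,.083],T)])"
```

```text
down [-0.018 -0.008  0.086] [-0.001 -0.001  0.002] rows>=0.2
```

>>> play_rows:
  motion:
    - [[-0.018,-0.008,0.08,0,0,0,50],[-0.018,-0.008,0.08,0,0,0,50]]

```text
t: 31.7
tcp_pos: [0.6213, 0.3737, 0.0855]
tcp_rot: [[0.094, -0.996, 0.006], [-0.996, -0.094, 0.001], [-0.0, -0.006, -1.0]]
contact_force: [0.1, 0.4, 0.7]
width: 0.0501
finger_force: 0.0
```

>>> play_rows:
  motion:
    - [[0,0,0,0,0,0,12],[0,0,0,0,0,0,12],[0,0,0,0,0,0,12],[0,0,0,0,0,0,12],[0,0,0,0,0,0,12]]

```text
t: 32.2
tcp_pos: [0.6212, 0.3737, 0.0861]
tcp_rot: [[0.095, -0.996, 0.006], [-0.996, -0.095, 0.001], [-0.0, -0.006, -1.0]]
contact_force: [-1.9, 0.9, 5.3]
width: 0.0209
finger_force: 61.8
```

>>> play_rows:
  motion:
    - [[0,0,-0.1,0,0,0,12],[0,0,-0.3,0,0,0,12],[0,0,-0.55,0,0,0,12],[0,0,-0.8,0,0,0,12]]

```text
t: 32.6
tcp_pos: [0.6199, 0.3727, 0.1641]
tcp_rot: [[0.094, -0.996, 0.002], [-0.996, -0.094, -0.002], [0.002, -0.002, -1.0]]
contact_force: [0.1, -0.0, -3.1]
width: 0.0208
finger_force: 60.6
```

>>> play_rows:
  motion:
    - [[0,0,-0.25,0,0,0,12],[0,0,-0.5,0,0,0,12],[0,0,-0.75,0,0,0,12],[0,0,-0.75,0,0,0,12]]

```text
t: 33.0
tcp_pos: [0.6214, 0.3739, 0.2439]
tcp_rot: [[0.094, -0.995, 0.011], [-0.996, -0.094, 0.005], [-0.004, -0.011, -1.0]]
contact_force: [1.1, 0.6, -2.2]
width: 0.0209
finger_force: 60.7
```

```bash
python3 -c "
from plan import *
H=tool(93.4)
steps([('head',[*HC,.24],H)])"
```

```text
head [ 3.916 -0.231  0.028] [-0.007  0.002  0.022] rows>=7.8
```

>>> play_rows:
  motion:
    - [[0.2,-0.01,0,0,0,0,12],[0.45,-0.02,0,0,0,0,12],[0.75,-0.04,0,0,0,0,12],[1.0,-0.06,0,0,0,0,12]]

```text
t: 33.4
tcp_pos: [0.635, 0.2708, 0.2377]
tcp_rot: [[0.093, -0.996, 0.001], [-0.996, -0.093, -0.002], [0.002, -0.001, -1.0]]
contact_force: [0.9, -1.0, -2.7]
width: 0.0207
finger_force: 60.6
```

>>> play_rows:
  motion:
    - [[0.25,-0.01,0,0,0,0,12],[0.5,-0.02,0,0,0,0,12],[0.75,-0.04,0,0,0,0,12],[1.0,-0.06,0,0,0,0,12]]

```text
t: 33.8
tcp_pos: [0.6501, 0.172, 0.238]
tcp_rot: [[0.092, -0.996, 0.001], [-0.996, -0.092, -0.001], [0.001, -0.001, -1.0]]
contact_force: [0.3, -0.6, -3.1]
width: 0.0208
finger_force: 60.6
```

>>> play_rows:
  motion:
    - [[0.25,-0.01,0,0,0,0,12],[0.5,-0.02,0,0,0,0,12],[0.75,-0.04,0,0,0,0.01,12],[1.0,-0.06,0,0,0,0.02,12]]

```text
t: 34.2
tcp_pos: [0.6652, 0.0732, 0.2381]
tcp_rot: [[0.06, -0.998, 0.001], [-0.998, -0.06, -0.001], [0.001, -0.001, -1.0]]
contact_force: [-0.1, -0.7, -3.0]
width: 0.0206
finger_force: 60.6
```

>>> play_rows:
  motion:
    - [[0.25,-0.01,0,0,0,0,12],[0.5,-0.02,0,0,0,0,12],[0.75,-0.04,0,0,0,0,12],[0.9,-0.05,0,0,0,0,12],[0.9,-0.05,0,0,0,0,12]]

```text
t: 34.7
tcp_pos: [0.6761, -0.0164, 0.2386]
tcp_rot: [[0.059, -0.998, 0.002], [-0.998, -0.059, -0.0], [0.0, -0.002, -1.0]]
contact_force: [0.7, -0.6, -2.3]
width: 0.0207
finger_force: 60.6
```

```bash
python3 -c "
from plan import *
H=tool(93.4)
steps([('head',[*HC,.24],H),('low',[*HC,.188],H)])
im,d,s=snap('scene','scene6')"
```

```text
head [-0.023 -0.053 -0.013] [-0.001 -0.    -0.   ] rows>=0.1
low [0.   0.   0.52] [0. 0. 0.] rows>=1.0
```

View pics/scene6.png

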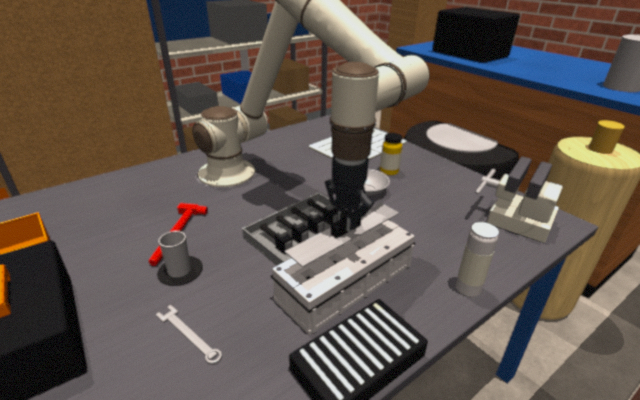

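The held plate (scene px 345,235) hangs level above the wells. Lowering it.

>>> play_rows:
  motion:
    - [[-0.02,-0.05,0,0,0,0,12],[-0.02,-0.05,0.2,0,0,0,12],[-0.02,-0.05,0.38,0,0,0,12],[-0.02,-0.05,0.45,0,0,0,12],[-0.02,-0.05,0.45,0,0,0,12]]

```text
t: 35.25
tcp_pos: [0.6816, -0.01, 0.1936]
tcp_rot: [[0.064, -0.998, 0.002], [-0.998, -0.064, -0.0], [0.0, -0.002, -1.0]]
contact_force: [0.3, -0.4, -2.6]
width: 0.0208
finger_force: 60.6
```

>>> play_rows:
  motion:
    - [[0,0,0.02,0,0,0,12],[0,0,0.04,0,0,0,12],[0,0,0.06,0,0,0,12],[0,0,0.06,0,0,0,12]]

```text
t: 35.65
tcp_pos: [0.682, -0.0109, 0.1893]
tcp_rot: [[0.063, -0.998, 0.005], [-0.998, -0.063, 0.0], [-0.0, -0.005, -1.0]]
contact_force: [0.5, 0.7, -3.0]
width: 0.0205
finger_force: 60.6
```

>>> play_rows:
  motion:
    - [[0.02,0,0.015,0,0,0,12],[0.02,0,0.03,0,0,0,12],[0.02,0,0.03,0,0,0,12]]

```text
t: 35.95
tcp_pos: [0.6823, -0.0131, 0.1862]
tcp_rot: [[0.063, -0.998, 0.005], [-0.998, -0.063, 0.0], [0.0, -0.005, -1.0]]
contact_force: [0.7, -0.8, -2.3]
width: 0.021
finger_force: 60.6
```

>>> play_rows:
  motion:
    - [[0,0,0,0,0,0,30],[0,0,0,0,0,0,40],[0,0,0,0,0,0,45],[0,0,-0.1,0,0,0,45],[0,0,-0.3,0,0,0,45]]

```text
t: 36.45
tcp_pos: [0.6814, -0.0129, 0.2154]
tcp_rot: [[0.063, -0.998, 0.001], [-0.998, -0.063, -0.0], [0.0, -0.001, -1.0]]
contact_force: [0.1, -0.0, -0.8]
width: 0.0452
finger_force: 0.0
```

>>> play_rows:
  motion:
    - [[0,0,-0.3,0,0,0,80],[0,0,-0.7,0,0,0,80],[0,0,-0.9,0,0,0,80],[0,0,-0.9,0,0,0,80]]

```text
t: 36.85
tcp_pos: [0.683, -0.0129, 0.3122]
tcp_rot: [[0.063, -0.998, 0.015], [-0.998, -0.063, 0.001], [0.0, -0.015, -1.0]]
contact_force: [0.1, -0.1, 0.4]
width: 0.0803
finger_force: 0.0
```

```bash
python3 -c "
from m2 import *
for n in ('scene','side','wrist'):
    im,d,s=snap(n,n+'7')
    blobs(n+'7',n,(.55,.8,-.25,.25),.131,.142)
    blobs(n+'7',n,(.55,.8,-.25,.25),.1035,.11)
    blobs(n+'7',n,(.3,.5,-.45,-.2),.09,.108,40)
    blobs(n+'7',n,(.3,.5,-.45,-.2),.0025,.008)
    blobs(n+'7',n,(.2,.55,.15,.6),.038,.05)
C=HC
"
```

```text
scene7 [347. 240.] 234 z 0.1362 [ 0.6842 -0.0147] [0.0219 0.0797] 3.5
scene7 [341. 254.] 1801 z 0.1057 [ 0.6827 -0.0137] [0.0661 0.3015] 4.2
scene7 [172. 241.] 317 z 0.0993 [ 0.4039 -0.3264] [0.0629 0.0615] 2.4
scene7 [179. 275.] 726 z 0.0052 [ 0.4141 -0.3292] [0.1201 0.1441] 83.2
side7 [261. 149.] 128 z 0.1362 [ 0.6798 -0.0142] [0.0233 0.0794] 1.8
side7 [259. 163.] 948 z 0.1055 [ 0.683  -0.0141] [0.0674 0.3036] 3.6
side7 [384. 128.] 161 z 0.0991 [ 0.3971 -0.3255] [0.0607 0.0619] 57.5
side7 [380. 155.] 275 z 0.0046 [ 0.3953 -0.3153] [0.1199 0.0993] 10.7
side7 [308. 286.] 627 z 0.0434 [0.3889 0.3248] [0.1481 0.1469] 8.2
side7 [301. 390.] 126 z 0.0438 [0.3236 0.5132] [0.0666 0.0225] 28.8
wrist7 [317. 198.] 2142 z 0.1367 [ 0.683 -0.014] [0.0219 0.0794] 3.8
wrist7 [317. 152.] 17056 z 0.1059 [ 0.683  -0.0133] [0.0602 0.301 ] 3.4
```

View pics/side7.png

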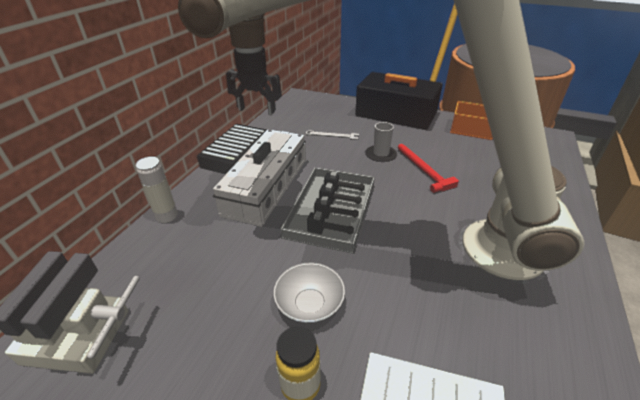

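The plate lies flat on the head (z 0.106, centre within 2 mm, px 262,150). The coils are in the tray, and the dish and cup are unmoved. Next: the cup.

```bash
cat >> plan.py <<'E'
CUP=np.array([.4005,-.326])
def gp(G,R): return np.array(G)-.054*R[:,2]
def ap(G,R,back): return gp(G,R)-back*R[:,2]
E
python3 -c "
from plan import *
s=readout.sense(); print(s['qpos'])
D=tool(-32); T=tool(-32,62); G=[*CUP,.068]
a=ap(G,T,.12)
steps([('turn',s['tcp_pos'],D),('go',[a[0],a[1],.312],D),('tilt',[a[0],a[1],.312],T),('down',a,T),('in',gp(G,T),T)])
print(a,gp(G,T))"
```

```text
[ 2.17944800e-01  4.79270540e-01  1.63382566e-01  2.67814743e-04
 -1.25112146e+00 -1.55349175e-01]
turn [0. 0. 0.] [-1.000e-03  3.000e-03  1.395e+00] rows>=14.6
go [-0.815 -4.143 -0.062] [0. 0. 0.] rows>=8.4
tilt [0. 0. 0.] [0.    0.689 0.   ] rows>=7.2
down [-1.433  0.     0.762] [0. 0. 0.] rows>=3.2
in [0.  0.  1.2] [0. 0. 0.] rows>=2.4
[ 0.53078807 -0.40741302  0.14968805] [ 0.44093423 -0.35126611  0.09335146]
```

>>> play_rows:
  motion:
    - [[0,0,0,0,0,0.09,84],[0,0,0,0,0,0.18,84],[0,0,0,0,0,0.27,84],[0,0,0,0,0,0.36,84],[0,0,0,0,0,0.45,84]]

```text
t: 37.5
tcp_pos: [0.6812, -0.013, 0.3042]
tcp_rot: [[-0.605, -0.796, 0.001], [-0.796, 0.605, -0.0], [-0.001, -0.001, -1.0]]
contact_force: [0.3, -0.3, -0.4]
width: 0.0839
finger_force: 0.0
```

>>> play_rows:
  motion:
    - [[0,0,0,0,0,0.09,84],[0,0,0,0,0,0.18,84],[0,0,0,0,0,0.27,84],[0,0,0,0,0,0.36,84],[0,0,0,0,0,0.45,84]]

```text
t: 38.0
tcp_pos: [0.6812, -0.0129, 0.3042]
tcp_rot: [[-0.977, -0.212, 0.001], [-0.212, 0.977, -0.0], [-0.001, -0.001, -1.0]]
contact_force: [-0.8, 0.0, 0.8]
width: 0.0838
finger_force: 0.0
```

>>> play_rows:
  motion:
    - [[0,0,0,0,0,0.09,84],[0,0,0,0,0,0.18,84],[0,0,0,0,0,0.27,84],[0,0,0,0,0,0.36,84],[0,0,0,0,0,0.45,84]]

```text
t: 38.5
tcp_pos: [0.6812, -0.0129, 0.3042]
tcp_rot: [[-0.881, 0.473, 0.001], [0.473, 0.881, -0.0], [-0.001, 0.0, -1.0]]
contact_force: [-0.8, -0.8, -0.3]
width: 0.084
finger_force: 0.0
```

>>> play_rows:
  motion:
    - [[-0.05,-0.25,0,0,0,0.045,84],[-0.1,-0.5,0,0,0,0.045,84],[-0.2,-1.0,0,0,0,0.045,84]]

```text
t: 38.8
tcp_pos: [0.6528, -0.1085, 0.3038]
tcp_rot: [[-0.85, 0.526, 0.002], [0.526, 0.85, 0.0], [-0.001, 0.001, -1.0]]
contact_force: [0.1, -1.3, -0.5]
width: 0.0834
finger_force: 0.0
```

>>> play_rows:
  motion:
    - [[-0.1,-0.5,0,0,0,0,84],[-0.2,-1.0,0,0,0,0,84]]

```text
t: 39.0
tcp_pos: [0.6164, -0.2045, 0.304]
tcp_rot: [[-0.849, 0.528, 0.001], [0.528, 0.849, 0.001], [-0.001, 0.001, -1.0]]
contact_force: [0.8, 0.5, 0.9]
width: 0.0837
finger_force: 0.0
```

>>> play_rows:
  motion:
    - [[-0.1,-0.5,0,0,0,0,84],[-0.2,-1.0,0,0,0,0,84],[-0.2,-1.0,0,0,0,0,84]]

```text
t: 39.3
tcp_pos: [0.5787, -0.3034, 0.3038]
tcp_rot: [[-0.845, 0.535, 0.001], [0.535, 0.845, 0.001], [-0.0, 0.001, -1.0]]
contact_force: [-0.3, 0.6, 0.2]
width: 0.0841
finger_force: 0.0
```

```bash
python3 -c "
from plan import *
s=readout.sense(); print(s['qpos'],s['tcp_pos'])
D=tool(-32); T=tool(-32,62); G=[*CUP,.068]
a=ap(G,T,.12)
steps([('go',[a[0],a[1],.312],D),('tilt',[a[0],a[1],.312],T),('down',a,T),('in',gp(G,T),T)])"
```

```text
[-2.36117768e-01  4.33185902e-01  8.41225180e-02 -8.33232224e-04
 -1.22107839e+00 -1.89869992e+00] [ 0.57866885 -0.30341026  0.30383378]
go [-0.152 -1.135 -0.083] [ 0.001  0.    -0.004] rows>=2.3
tilt [0. 0. 0.] [0.    0.689 0.   ] rows>=7.2
down [-1.433  0.     0.762] [0. 0. 0.] rows>=3.2
in [0.  0.  1.2] [0. 0. 0.] rows>=2.4
```

>>> play_rows:
  motion:
    - [[-0.06,-0.4,-0.08,0,0,0,84],[-0.12,-0.8,-0.08,0,0,0,84],[-0.15,-1.0,-0.08,0,0,0,84]]

```text
t: 39.6
tcp_pos: [0.54, -0.3934, 0.3119]
tcp_rot: [[-0.848, 0.531, 0.002], [0.531, 0.848, 0.001], [-0.001, 0.002, -1.0]]
contact_force: [0.4, 0.1, -0.1]
width: 0.0835
finger_force: 0.0
```

>>> play_rows:
  motion:
    - [[0,-0.13,0,0,0.09,0,84],[0,-0.13,0,0,0.18,0,84],[0,-0.13,0,0,0.27,0,84],[0,-0.13,0,0,0.35,0,84],[0,-0.13,0,0,0.4,0,84]]

```text
t: 40.1
tcp_pos: [0.5351, -0.4024, 0.3104]
tcp_rot: [[-0.685, 0.529, -0.501], [0.425, 0.849, 0.315], [0.592, 0.003, -0.806]]
contact_force: [0.2, 0.0, -1.1]
width: 0.0843
finger_force: 0.0
```

>>> play_rows:
  motion:
    - [[0,0,0,0,0.09,0,84],[0,0,0,0,0.18,0,84],[0,0,0,0,0.27,0,84],[0,0,0,0,0.289,0,84],[0,0,0,0,0.289,0,84]]

```text
t: 40.6
tcp_pos: [0.535, -0.4024, 0.3104]
tcp_rot: [[-0.4, 0.529, -0.748], [0.247, 0.849, 0.468], [0.883, 0.002, -0.47]]
contact_force: [-0.1, -0.5, 0.1]
width: 0.0844
finger_force: 0.0
```

```bash
python3 -c "
from plan import *
s=readout.sense(); print(s['qpos'],s['tcp_pos'])
T=tool(-32,62); G=[*CUP,.068]
steps([('down',ap(G,T,.12),T),('in',gp(G,T),T)])"
```

```text
[-0.44252524  0.8976536   0.72961312 -0.16621579 -2.47475293 -1.75407036] [ 0.53497051 -0.4024122   0.31038207]
down [-1.414 -0.068  0.763] [0.    0.    0.002] rows>=3.2
in [0.  0.  1.2] [0. 0. 0.] rows>=2.4
```

>>> play_rows:
  motion:
    - [[-0.25,0,0.13,0,0,0,85],[-0.5,-0.03,0.27,0,0,0,85],[-0.75,-0.06,0.4,0,0,0,85],[-0.9,-0.068,0.5,0,0,0,85]]

```text
t: 41.0
tcp_pos: [0.5293, -0.4071, 0.2097]
tcp_rot: [[-0.404, 0.529, -0.746], [0.249, 0.849, 0.467], [0.88, 0.003, -0.475]]
contact_force: [-0.2, 0.5, -0.7]
width: 0.085
finger_force: 0.0
```

>>> play_rows:
  motion:
    - [[-0.25,0,0.13,0,0,0,85],[-0.45,0,0.24,0,0,0,85],[-0.514,0,0.263,0,0,0,85],[-0.514,0,0.263,0,0,0,85]]

```text
t: 41.4
tcp_pos: [0.5308, -0.4076, 0.153]
tcp_rot: [[-0.403, 0.529, -0.747], [0.249, 0.849, 0.467], [0.881, 0.002, -0.473]]
contact_force: [-0.5, -0.2, 0.5]
width: 0.085
finger_force: 0.0
```

```bash
python3 -c "
from m2 import *
s=readout.sense(); print(s['qpos'],s['tcp_pos'])
T=tool(-32,62); G=[*CUP,.068]
steps([('in',gp(G,T),T)])
im,d,s=snap('side','side8'); blobs('side8','side',(.3,.5,-.45,-.2),.09,.108,40)
im,d,s=snap('wrist','wrist8'); blobs('wrist8','wrist',(.3,.5,-.45,-.2),.09,.108,40)
im2=cv2.imread('pics/side8.png'); cv2.imwrite('pics/c8.png',np.hstack([cv2.resize(im,(384,240)),cv2.resize(im2[40:240,260:580],(384,240))]))"
```

```text
[-0.44876876  1.01492726  0.56873506 -0.11904425 -2.19641619 -1.69023486] [ 0.53076705 -0.40763914  0.15299315]
in [-0.023  0.002  1.217] [-0.     0.003  0.002] rows>=2.4
side8 [384. 128.] 164 z 0.0987 [ 0.3983 -0.3272] [0.0636 0.0602] 76.8
wrist8 [317. 183.] 2386 z 0.0999 [ 0.4023 -0.3269] [0.0608 0.0613] 56.0
```

View pics/c8.png

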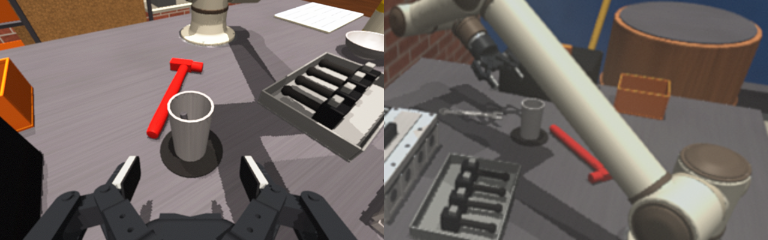

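The wrist view shows the cup centred between the open fingers (crop px 190,125). The mallet's handle end lies just left-behind the cup (152,133), so I check its height.

```bash
python3 -c "
from m2 import *
z=np.load('pics/scene7.npz'); C=cloud('scene',z['d']); h=cv2.cvtColor(z['im'],cv2.COLOR_BGR2HSV)
m=((h[...,0]<6)|(h[...,0]>174))&(h[...,1]>180)&(h[...,2]>60)&(C[...,0]>.1)&(C[...,0]<.6)&(C[...,1]<0); P=C[m]; 
print(P.min(0),P.max(0)); Q=P[P[:,0]>P[:,0].max()-.06]; print(Q[:,2].max(),Q.mean(0)); np.save('mallet.npy',P)
T=tool(-32,62); G=[.4018,-.3266,.073]
steps([('in',gp(G,T),T)])
"
```

```text
[ 0.1362318  -0.37766282 -0.0022632 ] [ 0.40355341 -0.163441    0.09021251]
0.09021251283922394 [ 0.35152848 -0.36582588  0.0212576 ]
in [0.005 0.005 1.194] [-0.     0.005  0.002] rows>=2.4
```

>>> play_rows:
  motion:
    - [[0,0,0.25,0,0,0,85],[0,0,0.5,0,0,0,85],[0,0,0.7,0,0,0,85],[0,0,0.9,0,0,0,85]]

```text
t: 41.9
tcp_pos: [0.4636, -0.3657, 0.1118]
tcp_rot: [[-0.406, 0.529, -0.745], [0.25, 0.849, 0.466], [0.879, 0.003, -0.477]]
contact_force: [-0.0, -0.4, -0.2]
width: 0.0851
finger_force: 0.0
```

>>> play_rows:
  motion:
    - [[0,0.005,0.15,0,0,0,85],[0,0.005,0.25,0,0,0,85],[0,0.005,0.29,0,0,0,85],[0,0.005,0.29,0,0,0,85]]

```text
t: 42.3
tcp_pos: [0.4425, -0.3519, 0.0972]
tcp_rot: [[-0.404, 0.529, -0.747], [0.249, 0.849, 0.467], [0.88, 0.003, -0.474]]
contact_force: [-0.2, -0.3, -0.3]
width: 0.0848
finger_force: 0.0
```

>>> play_rows:
  motion:
    - [[0,0,0,0,0,0,70],[0,0,0,0,0,0,62],[0,0,0,0,0,0,50],[0,0,0,0,0,0,50],[0,0,0,0,0,0,50]]

```text
t: 42.8
tcp_pos: [0.4425, -0.3521, 0.097]
tcp_rot: [[-0.403, 0.529, -0.747], [0.249, 0.849, 0.467], [0.881, 0.002, -0.474]]
contact_force: [2.0, -2.3, 3.9]
width: 0.0589
finger_force: 64.4
```

```bash
python3 -c "
from plan import *
s=readout.sense(); print(s['qpos'],s['tcp_pos'])
print(repr(np.r_[s['tcp_pos'],s['tcp_rot'].ravel()])); np.savez('grasp.npz',p=s['tcp_pos'],R=s['tcp_rot'])
T=tool(-32,62)
steps([('up',np.array(s['tcp_pos'])+[0,0,.22],s['tcp_rot'])])"
```

```text
[-0.43294279  0.91855768  0.17266432 -0.11642145 -1.897071   -1.66536624] [ 0.44254498 -0.35210433  0.09700925]
array([ 0.44254498, -0.35210433,  0.09700925, -0.4029334 ,  0.52867019,
       -0.74709605,  0.24872196,  0.84882459,  0.46651281,  0.88078491,
        0.00215439, -0.47351166])
up [ 1.938  0.005 -1.042] [0. 0. 0.] rows>=4.4
```

>>> play_rows:
  motion:
    - [[0.05,0,-0.027,0,0,0,50],[0.2,0,-0.11,0,0,0,50],[0.4,0,-0.21,0,0,0,50],[0.65,0,-0.35,0,0,0,50]]

```text
t: 43.2
tcp_pos: [0.4418, -0.3515, 0.1703]
tcp_rot: [[-0.401, 0.53, -0.747], [0.247, 0.848, 0.468], [0.882, 0.003, -0.471]]
contact_force: [-0.1, 0.3, -2.7]
width: 0.0589
finger_force: 64.8
```

>>> play_rows:
  motion:
    - [[0.2,0,-0.11,0,0,0,50],[0.42,0,-0.22,0,0,0,50],[0.65,0,-0.35,0,0,0,50]]

```text
t: 43.5
tcp_pos: [0.4419, -0.3518, 0.2453]
tcp_rot: [[-0.403, 0.53, -0.746], [0.248, 0.848, 0.468], [0.881, 0.003, -0.473]]
contact_force: [0.8, 0.0, -3.1]
width: 0.0585
finger_force: 64.9
```

>>> play_rows:
  motion:
    - [[0.2,0,-0.11,0,0,0,50],[0.42,0,-0.22,0,0,0,50],[0.62,0,-0.34,0,0,0,50],[0.62,0,-0.34,0,0,0,50]]

```text
t: 43.9
tcp_pos: [0.4427, -0.3529, 0.3186]
tcp_rot: [[-0.409, 0.529, -0.744], [0.252, 0.849, 0.465], [0.877, 0.003, -0.48]]
contact_force: [-0.3, 0.2, -2.8]
width: 0.0592
finger_force: 64.8
```

```bash
cat >> plan.py <<'E'
DISH=np.array([.3895,.3245]); PY=48
def carry(G0,G1,y0,y1,n,tilt=62):
    w=[]
    for k in range(1,n+1):
        f=k/n; T=tool(y0+(y1-y0)*f,tilt); w.append(("c%d"%k,gp(np.array(G0)*(1-f)+np.array(G1)*f,T),T))
    steps(w)
def dishG(z):
    a=np.radians(PY); o=np.array([np.cos(a),np.sin(a)]); t=np.array([-o[1],o[0]])
    return [*(DISH-.012*o+.015*t),z]
E
python3 -c "
from m2 import *
s=readout.sense(); print(s['qpos'],s['tcp_pos'],s['width'])
im,d,s=snap('side','side9'); blobs('side9','side',(.2,.55,.15,.6),.038,.05)
carry(np.array(s['tcp_pos'])+.054*s['tcp_rot'][:,2],dishG(.29),-32,PY,8)
"
```

```text
[-0.43461581  0.6895358   0.32962949 -0.14289065 -2.2727776  -1.7199981 ] [ 0.44273747 -0.35292584  0.31855837] 0.059188044529206674
side9 [308. 286.] 617 z 0.0435 [0.3886 0.3245] [0.1477 0.148 ] 78.6
side9 [301. 390.] 126 z 0.0445 [0.3257 0.513 ] [0.0686 0.0249] 24.8
c1 [0.234 0.752 0.405] [ 0.099  0.006 -0.05 ] rows>=1.8
c2 [0.162 0.825 0.311] [ 0.098  0.    -0.052] rows>=1.8
c3 [0.099 0.873 0.193] [ 0.098  0.    -0.052] rows>=1.8
c4 [0.033 0.898 0.069] [ 0.098 -0.    -0.052] rows>=1.8
c5 [-0.034  0.897 -0.057] [ 0.098  0.    -0.052] rows>=1.8
c6 [-0.1    0.872 -0.181] [ 0.098  0.    -0.052] rows>=1.8
c7 [-0.163  0.823 -0.299] [ 0.098  0.    -0.052] rows>=1.8
c8 [-0.221  0.751 -0.408] [ 0.098 -0.    -0.052] rows>=1.8
```

View pics/side9.png

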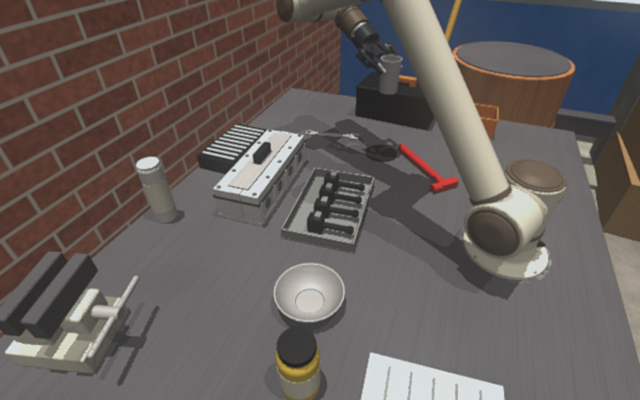

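The cup is held upright in the air (px 390,72), with mat, mallet and dish undisturbed. Carrying it to the dish.

>>> play_rows:
  motion:
    - [[0.05,0.2,0.1,0.03,0,-0.015,50],[0.15,0.47,0.26,0.065,0,-0.03,50],[0.234,0.752,0.405,0.099,0,-0.05,50]]

```text
t: 44.25
tcp_pos: [0.4419, -0.2631, 0.3144]
tcp_rot: [[-0.436, 0.374, -0.819], [0.177, 0.927, 0.33], [0.883, -0.001, -0.47]]
contact_force: [1.0, 0.3, -2.4]
width: 0.0591
finger_force: 64.8
```

>>> play_rows:
  motion:
    - [[0.05,0.275,0.1,0.033,0,-0.017,50],[0.11,0.55,0.2,0.066,0,-0.035,50],[0.162,0.825,0.311,0.098,0,-0.052,50]]

```text
t: 44.55
tcp_pos: [0.4405, -0.173, 0.3143]
tcp_rot: [[-0.46, 0.206, -0.864], [0.099, 0.979, 0.181], [0.882, -0.002, -0.471]]
contact_force: [0.9, 1.3, -3.4]
width: 0.0589
finger_force: 64.8
```

>>> play_rows:
  motion:
    - [[0.033,0.29,0.065,0.033,0,-0.017,50],[0.066,0.58,0.13,0.066,0,-0.035,50],[0.099,0.873,0.193,0.098,0,-0.052,50]]

```text
t: 44.85
tcp_pos: [0.4372, -0.0832, 0.3138]
tcp_rot: [[-0.47, 0.033, -0.882], [0.018, 0.999, 0.028], [0.883, -0.003, -0.47]]
contact_force: [0.7, 1.1, -2.8]
width: 0.0591
finger_force: 64.8
```

>>> play_rows:
  motion:
    - [[0.01,0.3,0.023,0.033,0,-0.017,50],[0.02,0.6,0.046,0.066,0,-0.035,50],[0.033,0.898,0.069,0.098,0,-0.052,50]]

```text
t: 45.15
tcp_pos: [0.4327, 0.0068, 0.3132]
tcp_rot: [[-0.465, -0.141, -0.874], [-0.063, 0.99, -0.126], [0.883, -0.003, -0.47]]
contact_force: [0.2, -0.5, -3.1]
width: 0.0587
finger_force: 64.8
```

```bash
python3 -c "
from plan import *
s=readout.sense(); print(s['qpos'],s['tcp_pos'],s['width'])
carry(np.array(s['tcp_pos'])+.054*s['tcp_rot'][:,2],dishG(.29),8,PY,4)
"
```

```text
[ 0.30825664  0.48514889 -0.05925901 -0.16873794 -2.09630741 -1.73808089] [0.43268413 0.00676603 0.31317545] 0.05869181181619676
c1 [-0.025  0.893 -0.066] [ 0.096 -0.    -0.054] rows>=1.8
c2 [-0.093  0.869 -0.186] [ 0.098  0.    -0.052] rows>=1.8
c3 [-0.155  0.819 -0.304] [ 0.098  0.    -0.052] rows>=1.8
c4 [-0.213  0.748 -0.412] [ 0.098 -0.    -0.052] rows>=1.8
```

>>> play_rows:
  motion:
    - [[-0.01,0.3,-0.02,0.033,0,-0.017,50],[-0.02,0.6,-0.045,0.066,0,-0.035,50],[-0.025,0.893,-0.066,0.097,0,-0.053,50]]

```text
t: 45.45
tcp_pos: [0.4272, 0.0961, 0.3137]
tcp_rot: [[-0.447, -0.31, -0.839], [-0.144, 0.951, -0.274], [0.883, -0.002, -0.469]]
contact_force: [1.0, -0.6, -2.7]
width: 0.0593
finger_force: 64.8
```

>>> play_rows:
  motion:
    - [[-0.03,0.29,-0.06,0.033,0,-0.017,50],[-0.06,0.58,-0.12,0.066,0,-0.035,50],[-0.093,0.869,-0.186,0.098,0,-0.052,50]]

```text
t: 45.75
tcp_pos: [0.4202, 0.185, 0.3141]
tcp_rot: [[-0.415, -0.47, -0.779], [-0.218, 0.883, -0.416], [0.883, -0.002, -0.469]]
contact_force: [0.1, -0.1, -3.6]
width: 0.0587
finger_force: 64.8
```

>>> play_rows:
  motion:
    - [[-0.05,0.275,-0.1,0.033,0,-0.017,50],[-0.1,0.55,-0.2,0.066,0,-0.035,50],[-0.155,0.819,-0.304,0.098,0,-0.052,50]]

```text
t: 46.05
tcp_pos: [0.412, 0.2733, 0.3144]
tcp_rot: [[-0.37, -0.616, -0.695], [-0.287, 0.788, -0.545], [0.884, -0.003, -0.468]]
contact_force: [0.5, 0.7, -2.6]
width: 0.0587
finger_force: 64.9
```

>>> play_rows:
  motion:
    - [[-0.09,0.3,-0.17,0.033,0,-0.017,50],[-0.17,0.6,-0.32,0.066,0,-0.035,50],[-0.213,0.748,-0.412,0.098,0,-0.052,50],[-0.213,0.748,-0.412,0.098,0,-0.052,50]]

```text
t: 46.45
tcp_pos: [0.4019, 0.3624, 0.3136]
tcp_rot: [[-0.314, -0.745, -0.589], [-0.347, 0.667, -0.659], [0.884, -0.003, -0.467]]
contact_force: [-0.4, -0.2, -3.1]
width: 0.0592
finger_force: 64.8
```

```bash
python3 -c "
from m2 import *
s=readout.sense(); print(s['qpos'],s['tcp_pos'],s['width'])
im,d,s=snap('side','side10'); blobs('side10','side',(.2,.55,.15,.6),.036,.05)
im,d,s=snap('wrist','wrist10'); blobs('wrist10','wrist',(.2,.55,.15,.6),.036,.05)
im,d,s=snap('scene','scene10'); blobs('scene10','scene',(.2,.55,.15,.6),.036,.05)
T=tool(PY,78)
steps([('pitch',gp(dishG(.29),T),T),('down',gp(dishG(.14),T),T)])
"
```

```text
[ 0.97798271  0.65607185  0.24908001 -0.15373745 -2.23852274 -1.73343591] [0.40190059 0.36240925 0.3135543 ] 0.05915955102304949
side10 [308. 286.] 713 z 0.0429 [0.3886 0.3242] [0.147  0.1473] 28.3
side10 [300. 390.] 149 z 0.0427 [0.324  0.5131] [0.0671 0.0229] 28.1
wrist10 [267. 353.] 210 z 0.0432 [0.3893 0.2563] [0.01   0.0283] 87.0
scene10 [389. 164.] 78 z 0.0435 [0.3548 0.4746] [0.0729 0.03  ] 43.9
scene10 [367. 179.] 286 z 0.0423 [0.3911 0.3248] [0.1461 0.1497] 30.0
pitch [-0.15   0.02   0.015] [ 0.001  0.176 -0.003] rows>=1.8
down [-1.467  0.     0.312] [0. 0. 0.] rows>=3.0
```

>>> play_rows:
  motion:
    - [[-0.08,0.01,0.01,0,0.06,0,50],[-0.15,0.02,0.015,0,0.12,0,50],[-0.15,0.02,0.015,0,0.176,0,50],[-0.15,0.02,0.015,0,0.176,0,50]]

```text
t: 47.0
tcp_pos: [0.4063, 0.3642, 0.2998]
tcp_rot: [[-0.141, -0.74, -0.658], [-0.15, 0.673, -0.724], [0.979, -0.003, -0.206]]
contact_force: [0.3, 0.7, -2.9]
width: 0.059
finger_force: 64.9
```

>>> play_rows:
  motion:
    - [[-0.2,0,0.04,0,0,0,50],[-0.5,0,0.1,0,0,0,50],[-0.8,0,0.17,0,0,0,50],[-0.98,0,0.2,0,0,0,50]]

```text
t: 47.4
tcp_pos: [0.407, 0.365, 0.201]
tcp_rot: [[-0.144, -0.741, -0.656], [-0.155, 0.672, -0.724], [0.977, -0.003, -0.212]]
contact_force: [0.9, -1.3, -3.0]
width: 0.0587
finger_force: 64.9
```

>>> play_rows:
  motion:
    - [[0,0,0,0,0,-0.08,50],[0,0,0,0,0,-0.16,50],[0,0,0,0,0,-0.24,50],[0,0,0,0,0,-0.32,50],[0,0,0,0,0,-0.4,50]]

```text
t: 47.9
tcp_pos: [0.4075, 0.3657, 0.2033]
tcp_rot: [[0.321, -0.684, -0.655], [-0.523, 0.448, -0.725], [0.789, 0.575, -0.214]]
contact_force: [0.2, 0.2, -4.5]
width: 0.059
finger_force: 64.9
```

>>> play_rows:
  motion:
    - [[0,0,0,0,0,-0.08,50],[0,0,0,0,0,-0.16,50],[0,0,0,0,0,-0.24,50],[0,0,0,0,0,-0.32,50],[0,0,0,0,0,-0.4,50]]

```text
t: 48.4
tcp_pos: [0.4075, 0.3657, 0.2033]
tcp_rot: [[0.662, -0.365, -0.655], [-0.687, 0.055, -0.725], [0.301, 0.929, -0.214]]
contact_force: [0.2, 0.4, -3.0]
width: 0.0592
finger_force: 64.9
```

```bash
python3 -c "
from plan import *
s=readout.sense(); print(s['qpos'],s['tcp_pos'],s['width'])
T0=tool(PY,78); T=T0@Ro.from_euler('z',-80,degrees=True).as_matrix()
steps([('down',gp(dishG(.12),T),T)])
im,d,s=snap('scene','scene11');im2,d,s=snap('side','side11')
cv2.imwrite('pics/c11.png',np.hstack([cv2.resize(im[80:240,260:500],(384,256)),cv2.resize(im2[180:380,180:480],(384,256))]))
"
```

```text
[ 0.96830457  0.86451868  0.21786948 -0.16920463 -2.26990232 -0.45082642] [0.40750357 0.36571418 0.20333906] 0.05921306258471627
down [-0.223 -0.664  0.173] [-0.004  0.002 -0.088] rows>=1.4
```

View pics/c11.png

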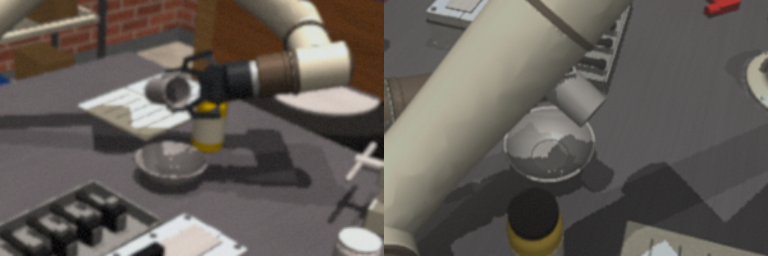

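The cup lies on its side above the dish (crop px 175,90), mouth toward the tray side. Lowering and pouring.

>>> play_rows:
  motion:
    - [[-0.06,-0.2,0.05,0,0,-0.03,50],[-0.13,-0.4,0.1,0,0,-0.06,50],[-0.2,-0.58,0.15,0,0,-0.088,50],[-0.22,-0.66,0.17,0,0,-0.088,50],[-0.22,-0.66,0.17,0,0,-0.088,50]]

```text
t: 49.0
tcp_pos: [0.4055, 0.3644, 0.1302]
tcp_rot: [[0.704, -0.273, -0.655], [-0.687, -0.032, -0.726], [0.177, 0.962, -0.21]]
contact_force: [0.2, 1.3, -3.1]
width: 0.0587
finger_force: 64.9
```

>>> play_rows:
  motion:
    - [[0,0,0,0,0,-0.04,50],[0,0,0,0,0,-0.08,50],[0,0,0,0,0,-0.12,50],[0,0,0,0,0,-0.16,50],[0,0,0,0,0,-0.2,50]]

```text
t: 49.5
tcp_pos: [0.4059, 0.365, 0.1324]
tcp_rot: [[0.755, -0.042, -0.654], [-0.642, -0.248, -0.725], [-0.132, 0.968, -0.214]]
contact_force: [-0.2, 0.1, -2.0]
width: 0.059
finger_force: 64.9
```

>>> play_rows:
  motion:
    - [[0,0,0,0,0,-0.04,50],[0,0,0,0,0,-0.08,50],[0,0,0,0,0,-0.12,50],[0,0,0,0,0,-0.16,50],[0,0,0,0,0,-0.2,50]]

```text
t: 50.0
tcp_pos: [0.4059, 0.365, 0.1324]
tcp_rot: [[0.731, 0.194, -0.654], [-0.534, -0.434, -0.725], [-0.425, 0.88, -0.214]]
contact_force: [-1.1, 0.2, -3.2]
width: 0.0589
finger_force: 65.0
```

>>> play_rows:
  motion:
    - [[0,0,0,0,0,-0.05,50],[0,0,0,0,0,-0.1,50],[0,0,0,0,0,-0.16,50],[0,0,0,0,0,-0.22,50],[0,0,0,0,0,-0.28,50]]

```text
t: 50.5
tcp_pos: [0.4059, 0.3651, 0.1324]
tcp_rot: [[0.578, 0.487, -0.654], [-0.298, -0.621, -0.725], [-0.76, 0.614, -0.214]]
contact_force: [-0.0, -0.5, -3.1]
width: 0.0592
finger_force: 65.0
```

>>> play_rows:
  motion:
    - [[0,0,0,0,0,-0.08,50],[0,0,0,0,0,-0.16,50],[0,0,0,0,0,-0.24,50],[0,0,0,0,0,-0.3,50],[0,0,0,0,0,-0.3,50]]

```text
t: 51.0
tcp_pos: [0.4059, 0.3649, 0.1327]
tcp_rot: [[0.296, 0.696, -0.654], [0.014, -0.688, -0.726], [-0.955, 0.206, -0.213]]
contact_force: [-0.2, -1.1, -0.6]
width: 0.0589
finger_force: 65.0
```

```bash
python3 -c "
from plan import *
s=readout.sense(); print(s['qpos'],s['tcp_pos'],s['width'])
im,d,s=snap('scene','scene12');im2,d,s=snap('side','side12');
cv2.imwrite('pics/c12.png',np.hstack([cv2.resize(im[80:240,260:500],(384,256)),cv2.resize(im2[180:380,180:480],(384,256))]))
"
```

```text
[ 0.97015628  0.95038286  0.19136642 -0.15682493 -2.16032374  1.2422687 ] [0.40592054 0.36494711 0.13267092] 0.058942171551965905
```

View pics/c12.png

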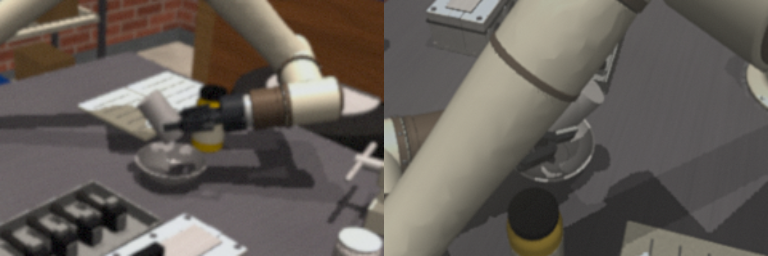

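The force reading suggests the bolts have left the cup. I give one last bit of roll, then lift away from the dish.

>>> play_rows:
  motion:
    - [[0,0,0,0,0,-0.06,50],[0,0,0,0,0,-0.12,50],[0,0,0,0,0,-0.12,50],[0,0,0,0,0,-0.12,50],[0,0,0,0,0,-0.12,50]]

```text
t: 51.6
tcp_pos: [0.4054, 0.3648, 0.131]
tcp_rot: [[0.16, 0.739, -0.655], [0.141, -0.674, -0.726], [-0.977, 0.024, -0.211]]
contact_force: [-0.4, -1.4, -1.6]
width: 0.0591
finger_force: 65.0
```

>>> play_rows:
  motion:
    - [[-0.2,0,-0.04,0,0,0,50],[-0.5,0,-0.1,0,0,0,50],[-0.8,0,-0.17,0,0,0,50],[-1.0,0,-0.21,0,0,0,50]]

```text
t: 52.0
tcp_pos: [0.4037, 0.3659, 0.2369]
tcp_rot: [[0.161, 0.739, -0.654], [0.144, -0.673, -0.726], [-0.976, 0.023, -0.215]]
contact_force: [0.0, 0.7, -2.6]
width: 0.059
finger_force: 65.1
```

>>> play_rows:
  motion:
    - [[-0.2,0,-0.04,0,0,0,50],[-0.5,0,-0.1,0,0,0,50],[-0.7,0,-0.15,0,0,0,50],[-0.7,0,-0.15,0,0,0,50]]

```text
t: 52.4
tcp_pos: [0.4024, 0.3667, 0.3093]
tcp_rot: [[0.164, 0.739, -0.653], [0.147, -0.673, -0.725], [-0.975, 0.022, -0.219]]
contact_force: [-0.4, -0.5, -1.2]
width: 0.0587
finger_force: 65.1
```

```bash
python3 -c "
from plan import *
s=readout.sense(); print(s['qpos'],s['tcp_pos'],s['width'])
im,d,s=snap('scene','scene13');im2,d,s=snap('side','side13');
cv2.imwrite('pics/c13.png',np.hstack([cv2.resize(im[80:240,260:500],(384,256)),cv2.resize(im2[200:360,200:440],(384,256))]))
D=tool(PY,62)
Gz=np.array(s['tcp_pos'])+.054*s['tcp_rot'][:,2]; print(Gz, Ro.from_matrix(s['tcp_rot'].T@tool(PY,78)).as_rotvec()/(np.pi/2))
"
```

```text
[ 0.97360945  0.74667244  0.28753403 -0.20879503 -2.44880315  1.35638197] [0.40238664 0.36671916 0.30926682] 0.05871148792791324
[0.36668403 0.32746666 0.29525445] [-8.21115731e-03  1.32805284e-03  1.98579675e+00]
```

View pics/c13.png

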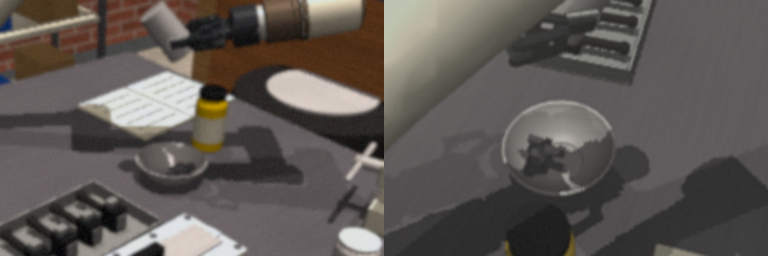

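The bolts lie in the dish (crop px 545,150), the bench around it looks clear, and the dish stayed put. Now I roll the cup upright and carry it back.

>>> play_rows:
  motion:
    - [[0,0,0,0,0,0.08,50],[0,0,0,0,0,0.16,50],[0,0,0,0,0,0.24,50],[0,0,0,0,0,0.32,50],[0,0,0,0,0,0.4,50]]

```text
t: 53.0
tcp_pos: [0.4019, 0.3665, 0.303]
tcp_rot: [[0.563, 0.503, -0.656], [-0.287, -0.625, -0.726], [-0.775, 0.597, -0.207]]
contact_force: [0.7, 0.0, -1.4]
width: 0.0589
finger_force: 65.0
```

>>> play_rows:
  motion:
    - [[0,0,0,0,0,0.08,50],[0,0,0,0,0,0.16,50],[0,0,0,0,0,0.24,50],[0,0,0,0,0,0.32,50],[0,0,0,0,0,0.4,50]]

```text
t: 53.5
tcp_pos: [0.4019, 0.3666, 0.303]
tcp_rot: [[0.751, 0.076, -0.656], [-0.6, -0.337, -0.726], [-0.276, 0.938, -0.207]]
contact_force: [0.8, -1.0, -2.3]
width: 0.0586
finger_force: 65.0
```

>>> play_rows:
  motion:
    - [[0,0,0,0,0,0.08,50],[0,0,0,0,0,0.16,50],[0,0,0,0,0,0.24,50],[0,0,0,0,0,0.32,50],[0,0,0,0,0,0.4,50]]

```text
t: 54.0
tcp_pos: [0.4019, 0.3666, 0.3031]
tcp_rot: [[0.652, -0.38, -0.656], [-0.683, 0.08, -0.726], [0.328, 0.922, -0.208]]
contact_force: [-0.4, -0.3, -1.4]
width: 0.0588
finger_force: 65.0
```

>>> play_rows:
  motion:
    - [[0,0,0,0,0,0.08,50],[0,0,0,0,0,0.16,50],[0,0,0,0,0,0.24,50],[0,0,0,0,0,0.32,50],[0,0,0,0,0,0.4,50]]

```text
t: 54.5
tcp_pos: [0.4019, 0.3665, 0.303]
tcp_rot: [[0.305, -0.691, -0.656], [-0.506, 0.466, -0.726], [0.807, 0.553, -0.207]]
contact_force: [-0.5, -0.2, -2.0]
width: 0.0588
finger_force: 65.0
```

>>> play_rows:
  motion:
    - [[0,0,0,0,0,0.08,50],[0,0,0,0,0,0.16,50],[0,0,0,0,0,0.24,50],[0,0,0,0,0,0.32,50],[0,0,0,0,0,0.386,50]]

```text
t: 55.0
tcp_pos: [0.4019, 0.3665, 0.303]
tcp_rot: [[-0.143, -0.741, -0.656], [-0.15, 0.671, -0.726], [0.978, -0.005, -0.207]]
contact_force: [-0.2, -0.1, -1.5]
width: 0.0586
finger_force: 65.0
```

```bash
python3 -c "
from plan import *
s=readout.sense(); print(s['qpos'],s['tcp_pos'],s['width'])
G=np.array(s['tcp_pos'])+.054*s['tcp_rot'][:,2]; T=tool(PY,62)
steps([('pitch',gp(G,T),T)])
print(G); G[2]=.293; z=np.load('grasp.npz'); G1=z['p']+.054*z['R'][:,2]; print(G1); G1[2]=.293
w=[]
p0=(gp(G,T),T)
ws=[]
for k in range(1,9):
    f=k/8; Q=tool(PY-80*f,62); ws.append(('c%d'%k,gp(G*(1-f)+G1*f,Q),Q))
steps(ws,start=p0)
"
```

```text
[ 0.97349523  0.75510806  0.28113023 -0.21039251 -2.44578129 -1.76712222] [0.40187418 0.36654618 0.30304758] 0.058629451119142015
pitch [ 0.149 -0.     0.021] [ 0.    -0.178 -0.004] rows>=1.9
[0.36646666 0.32734381 0.29184571]
[ 0.40220179 -0.32691264  0.07143962]
c1 [ 0.275 -0.663  0.517] [-0.098  0.     0.052] rows>=1.8
c2 [ 0.223 -0.755  0.42 ] [-0.098  0.     0.052] rows>=1.8
c3 [ 0.165 -0.826  0.311] [-0.098  0.     0.052] rows>=1.8
c4 [ 0.102 -0.874  0.192] [-0.098 -0.     0.052] rows>=1.8
c5 [ 0.036 -0.899  0.068] [-0.098  0.     0.052] rows>=1.8
c6 [-0.031 -0.899 -0.058] [-0.098 -0.     0.052] rows>=1.8
c7 [-0.097 -0.873 -0.182] [-0.098  0.     0.052] rows>=1.8
c8 [-0.16  -0.824 -0.301] [-0.098 -0.     0.052] rows>=1.8
```

>>> play_rows:
  motion:
    - [[0.08,0,0.01,0,-0.09,0,50],[0.149,0,0.021,0,-0.178,-0.004,50],[0.149,0,0.021,0,-0.178,-0.004,50]]

```text
t: 55.3
tcp_pos: [0.3986, 0.3624, 0.3216]
tcp_rot: [[-0.316, -0.744, -0.589], [-0.358, 0.668, -0.652], [0.879, 0.005, -0.477]]
contact_force: [0.2, 0.0, -1.1]
width: 0.0595
finger_force: 65.0
```

>>> play_rows:
  motion:
    - [[0.09,-0.22,0.17,-0.033,0,0.017,50],[0.18,-0.44,0.34,-0.066,0,0.035,50],[0.275,-0.663,0.517,-0.098,0,0.052,50]]

```text
t: 55.6
tcp_pos: [0.4083, 0.2741, 0.3162]
tcp_rot: [[-0.363, -0.615, -0.7], [-0.29, 0.789, -0.542], [0.885, 0.006, -0.465]]
contact_force: [0.5, 0.2, -1.0]
width: 0.059
finger_force: 65.0
```

>>> play_rows:
  motion:
    - [[0.07,-0.25,0.14,-0.033,0,0.017,50],[0.15,-0.5,0.28,-0.066,0,0.035,50],[0.223,-0.755,0.42,-0.098,0,0.052,50]]

```text
t: 55.9
tcp_pos: [0.4174, 0.185, 0.3159]
tcp_rot: [[-0.407, -0.468, -0.784], [-0.222, 0.884, -0.412], [0.886, 0.006, -0.464]]
contact_force: [0.0, 1.2, -2.3]
width: 0.0589
finger_force: 65.0
```

>>> play_rows:
  motion:
    - [[0.05,-0.275,0.1,-0.033,0,0.017,50],[0.11,-0.55,0.2,-0.066,0,0.035,50],[0.165,-0.826,0.311,-0.098,0,0.052,50]]

```text
t: 56.2
tcp_pos: [0.4253, 0.0956, 0.3154]
tcp_rot: [[-0.439, -0.308, -0.844], [-0.148, 0.951, -0.27], [0.886, 0.007, -0.463]]
contact_force: [0.9, 0.8, -1.0]
width: 0.059
finger_force: 65.0
```

>>> play_rows:
  motion:
    - [[0.03,-0.29,0.065,-0.033,0,0.017,50],[0.07,-0.58,0.13,-0.066,0,0.035,50],[0.102,-0.874,0.192,-0.098,0,0.052,50]]

```text
t: 56.5
tcp_pos: [0.4317, 0.0058, 0.3148]
tcp_rot: [[-0.457, -0.138, -0.879], [-0.07, 0.99, -0.119], [0.887, 0.007, -0.462]]
contact_force: [1.4, -0.5, -1.9]
width: 0.0592
finger_force: 65.0
```

```bash
python3 -c "
from plan import *
s=readout.sense(); print(s['qpos'],s['tcp_pos'],s['width'])
G=np.array(s['tcp_pos'])+.054*s['tcp_rot'][:,2]
z=np.load('grasp.npz'); G1=z['p']+.054*z['R'][:,2]; G1[2]=.293
carry(G,G1,8,-32,4)
"
```

```text
[ 0.30421449  0.48522092 -0.0572521  -0.17460506 -2.10629911 -1.73163641] [0.43166483 0.00583004 0.31478642] 0.059181447435315844
c1 [ 0.052 -0.895  0.06 ] [-0.096 -0.006  0.055] rows>=1.8
c2 [-0.024 -0.896 -0.062] [-0.098 -0.     0.052] rows>=1.8
c3 [-0.09  -0.871 -0.186] [-0.098  0.     0.052] rows>=1.8
c4 [-0.153 -0.822 -0.304] [-0.098 -0.     0.052] rows>=1.8
```

>>> play_rows:
  motion:
    - [[0.02,-0.3,0.02,-0.033,0,0.017,50],[0.035,-0.6,0.04,-0.066,-0.003,0.035,50],[0.052,-0.895,0.06,-0.096,-0.006,0.055,50]]

```text
t: 56.8
tcp_pos: [0.4366, -0.0839, 0.3157]
tcp_rot: [[-0.469, 0.036, -0.882], [0.015, 0.999, 0.032], [0.883, 0.002, -0.469]]
contact_force: [0.7, -0.6, -1.5]
width: 0.0584
finger_force: 65.1
```

>>> play_rows:
  motion:
    - [[-0.01,-0.3,-0.02,-0.033,0,0.017,50],[-0.016,-0.6,-0.04,-0.066,0,0.035,50],[-0.024,-0.896,-0.062,-0.098,0,0.052,50]]

```text
t: 57.1
tcp_pos: [0.4403, -0.1735, 0.3163]
tcp_rot: [[-0.459, 0.208, -0.864], [0.094, 0.978, 0.186], [0.883, 0.004, -0.469]]
contact_force: [0.5, 0.9, -2.1]
width: 0.0588
finger_force: 65.0
```

>>> play_rows:
  motion:
    - [[-0.03,-0.29,-0.06,-0.033,0,0.017,50],[-0.06,-0.58,-0.12,-0.066,0,0.035,50],[-0.09,-0.871,-0.186,-0.098,0,0.052,50]]

```text
t: 57.4
tcp_pos: [0.4428, -0.2629, 0.3166]
tcp_rot: [[-0.435, 0.375, -0.819], [0.171, 0.927, 0.333], [0.884, 0.005, -0.468]]
contact_force: [-0.5, -0.4, -2.2]
width: 0.0587
finger_force: 65.0
```

>>> play_rows:
  motion:
    - [[-0.05,-0.28,-0.1,-0.033,0,0.017,50],[-0.1,-0.56,-0.2,-0.066,0,0.035,50],[-0.153,-0.822,-0.304,-0.098,0,0.052,50],[-0.153,-0.822,-0.304,-0.098,0,0.052,50]]

```text
t: 57.8
tcp_pos: [0.443, -0.3543, 0.316]
tcp_rot: [[-0.398, 0.533, -0.747], [0.245, 0.846, 0.473], [0.884, 0.005, -0.467]]
contact_force: [-1.2, -0.1, -2.1]
width: 0.0591
finger_force: 65.1
```

```bash
python3 -c "
from m2 import *
for n in ('scene','side'):
    z=np.load(f'pics/{n}13.npz'); C=cloud(n,z['d']); g=z['im'].max(2)
    w=(abs(C[...,0]-.4)<.12)&(abs(C[...,1]+.326)<.12)&(abs(C[...,2])<.02)
    print(n,np.percentile(g[w],[5,25,50,75,95]), np.median(g[w&(np.hypot(C[...,0]-.4,C[...,1]+.326)<.03)]))
    for th in (30,38,46):
        b=(w&(g<th)).astype(np.uint8); k,l,st,c=cv2.connectedComponentsWithStats(b)
        i=1+np.argmax(st[1:,4]); v,u=np.nonzero(l==i); P=onplane(n,np.c_[u,v],.004); (cc,r)=cv2.minEnclosingCircle(np.float32(P[:,:2])); print(th,st[i,4],np.round(cc,4),round(r,4),np.round(P.mean(0),4))
    b=w&(C[...,2]>.0025)&(C[...,2]<.008); print('depth',np.round(C[b].mean(0),4),rect(C[b]))
s=readout.sense(); print(s['qpos'],s['tcp_pos'],s['tcp_rot'])
"
```

```text
scene [ 42. 102. 106. 108. 111.] 43.0Traceback (most recent call last):
  File "<string>", line 9, in <module>
    i=1+np.argmax(st[1:,4]); v,u=np.nonzero(l==i); P=onplane(n,np.c_[u,v],.004); (cc,r)=cv2.minEnclosingCircle(np.float32(P[:,:2])); print(th,st[i,4],np.round(cc,4),round(r,4),np.round(P.mean(0),4))
        ~~~~~~~~~^^^^^^^^^^
    return _wrapfunc(a, 'argmax', axis=axis, out=out, **kwds)
    return bound(*args, **kwds)
ValueError: attempt to get argmax of an empty sequence
```

```bash
python3 -c "
from m2 import *
for n in ('scene','side'):
    z=np.load(f'pics/{n}13.npz'); C=cloud(n,z['d']); g=z['im'].max(2)
    w=(abs(C[...,0]-.4)<.12)&(abs(C[...,1]+.326)<.12)&(abs(C[...,2])<.02)
    print(n,np.percentile(g[w],[5,50]), np.median(g[w&(np.hypot(C[...,0]-.4,C[...,1]+.326)<.03)]))
    for th in (52,65):
        b=(w&(g<th)).astype(np.uint8); k,l,st,c=cv2.connectedComponentsWithStats(b)
        i=1+np.argmax(st[1:,4]); v,u=np.nonzero(l==i); P=onplane(n,np.c_[u,v],.004); (cc,r)=cv2.minEnclosingCircle(np.float32(P[:,:2])); print(th,st[i,4],np.round(cc,4),round(r,4),np.round(P.mean(0),4),np.round(P.min(0),4),np.round(P.max(0),4))
s=readout.sense(); z=np.load('grasp.npz'); R=z['R']; p=z['p']
steps([('over',[p[0],p[1],.316],R),('low',p+[0,0,.012],R)])
"
```

```text
scene [ 42. 106.] 43.0
52 950 [ 0.4035 -0.3231] 0.0533 [ 0.405  -0.3244  0.004 ] [ 0.3524 -0.3748  0.004 ] [ 0.4557 -0.2713  0.004 ]
65 1027 [ 0.4028 -0.3237] 0.0551 [ 0.4046 -0.3244  0.004 ] [ 0.3486 -0.3768  0.004 ] [ 0.4572 -0.2697  0.004 ]
side [56. 93.] 58.0
52 1 [ 0.3545 -0.3041] 0.0001 [ 0.3545 -0.3041  0.004 ] [ 0.3545 -0.3041  0.004 ] [ 0.3545 -0.3041  0.004 ]
65 335 [ 0.3984 -0.322 ] 0.0547 [ 0.3899 -0.3195  0.004 ] [ 0.3464 -0.3758  0.004 ] [ 0.431  -0.2678  0.004 ]
over [0.007 0.016 0.014] [ 0.004 -0.005  0.   ] rows>=0.1
low [-1.823 -0.004  0.98 ] [0. 0. 0.] rows>=4.1
```

```bash
python3 -c "
from plan import *
z=np.load('grasp.npz'); R=z['R']; p=z['p']+[.0003,.003,0]
steps([('low1',p+[0,0,.1],R),('low2',p+[0,0,.006],R)])
"
```

```text
low1 [-1.039  0.037  0.581] [ 0.004 -0.005  0.   ] rows>=2.4
low2 [-0.828 -0.002  0.445] [0. 0. 0.] rows>=1.9
```

>>> play_rows:
  motion:
    - [[-0.25,0.01,0.13,0.004,-0.005,0,50],[-0.5,0.02,0.26,0.004,-0.005,0,50],[-0.75,0.025,0.4,0.004,-0.005,0,50],[-0.95,0.04,0.52,0.004,-0.005,0,50],[-0.95,0.04,0.52,0.004,-0.005,0,50]]

```text
t: 58.3
tcp_pos: [0.4448, -0.3448, 0.206]
tcp_rot: [[-0.402, 0.523, -0.752], [0.243, 0.853, 0.463], [0.883, 0.003, -0.469]]
contact_force: [-0.1, 0.0, -1.8]
width: 0.0591
finger_force: 65.0
```

```bash
python3 -c "
from plan import *
z=np.load('grasp.npz'); R=z['R']; p=z['p']+[.0003,.003,0]
steps([('low2',p+[0,0,.008],R)])
"
```

```text
low2 [-0.894 -0.05   0.469] [-0.004 -0.003  0.003] rows>=2.0
```

>>> play_rows:
  motion:
    - [[-0.25,-0.02,0.13,0,0,0,50],[-0.5,-0.03,0.26,-0.002,-0.002,0.002,50],[-0.75,-0.05,0.4,-0.004,-0.003,0.003,50],[-0.89,-0.05,0.469,-0.004,-0.003,0.003,50],[-0.89,-0.05,0.469,-0.004,-0.003,0.003,50]]

```text
t: 58.8
tcp_pos: [0.4445, -0.3509, 0.1085]
tcp_rot: [[-0.408, 0.529, -0.744], [0.253, 0.849, 0.465], [0.877, 0.002, -0.48]]
contact_force: [-0.5, -0.6, -0.7]
width: 0.0588
finger_force: 65.0
```

```bash
python3 -c "
from plan import *
z=np.load('grasp.npz'); R=z['R']; p=z['p']+[.0003,.003,0]
steps([('low3',p+[0,0,.0005],R)])
"
```

```text
low3 [-0.085  0.007  0.073] [-0.     0.005 -0.   ] rows>=0.2
```

>>> play_rows:
  motion:
    - [[-0.03,0.003,0.025,0,0.002,0,50],[-0.055,0.005,0.05,0,0.005,0,50],[-0.08,0.007,0.07,0,0.005,0,50],[-0.08,0.007,0.07,0,0.005,0,50]]

```text
t: 59.2
tcp_pos: [0.4435, -0.3495, 0.1001]
tcp_rot: [[-0.407, 0.529, -0.745], [0.251, 0.849, 0.465], [0.878, 0.002, -0.478]]
contact_force: [0.2, -0.2, -0.7]
width: 0.059
finger_force: 65.0
```

```bash
python3 -c "
from plan import *
z=np.load('grasp.npz'); R=z['R']; p=z['p']+[.0003,.003,0]
steps([('low3',p+[0,0,.0],R)])
"
```

```text
low3 [-0.024 -0.     0.022] [ 0.     0.004 -0.   ] rows>=0.1
```

>>> play_rows:
  motion:
    - [[-0.012,0,0.011,0,0.002,0,50],[-0.024,0,0.022,0,0.004,0,50],[-0.024,0,0.022,0,0.004,0,50]]

```text
t: 59.5
tcp_pos: [0.4428, -0.3492, 0.0969]
tcp_rot: [[-0.401, 0.529, -0.748], [0.248, 0.849, 0.467], [0.882, 0.002, -0.472]]
contact_force: [0.3, -0.2, -1.0]
width: 0.0591
finger_force: 65.0
```

>>> play_rows:
  motion:
    - [[-0.005,0,0.003,0,0,0,50],[-0.008,0,0.005,0,0,0,50],[-0.008,0,0.005,0,0,0,50]]

```text
t: 59.8
tcp_pos: [0.4427, -0.3491, 0.0968]
tcp_rot: [[-0.401, 0.528, -0.748], [0.248, 0.849, 0.467], [0.882, 0.002, -0.471]]
contact_force: [0.5, 0.9, 6.0]
width: 0.059
finger_force: 65.0
```

Contact with the mat is felt (6 N up). Releasing and backing out.

>>> play_rows:
  motion:
    - [[0,0,0,0,0,0,62],[0,0,0,0,0,0,70],[0,0,0,0,0,0,85],[0,0,0,0,0,0,85],[0,0,0,0,0,0,85]]

```text
t: 60.3
tcp_pos: [0.4428, -0.3492, 0.0955]
tcp_rot: [[-0.402, 0.529, -0.747], [0.249, 0.849, 0.467], [0.881, 0.002, -0.473]]
contact_force: [-0.7, -0.4, 0.5]
width: 0.0851
finger_force: 0.0
```

>>> play_rows:
  motion:
    - [[0,0,-0.15,0,0,0,85],[0,0,-0.4,0,0,0,85],[0,0,-0.7,0,0,0,85],[0,0,-1.0,0,0,0,85]]

```text
t: 60.7
tcp_pos: [0.5182, -0.3963, 0.1436]
tcp_rot: [[-0.402, 0.529, -0.748], [0.248, 0.849, 0.467], [0.881, 0.002, -0.472]]
contact_force: [0.9, -0.5, -0.6]
width: 0.0848
finger_force: 0.0
```

>>> play_rows:
  motion:
    - [[0.2,0,-0.11,0,0,0,85],[0.5,0,-0.27,0,0,0,85],[0.9,0,-0.48,0,0,0,85],[0.9,0,-0.48,0,0,0,85]]

```text
t: 61.1
tcp_pos: [0.5181, -0.3971, 0.2522]
tcp_rot: [[-0.411, 0.528, -0.743], [0.255, 0.849, 0.462], [0.875, 0.001, -0.484]]
contact_force: [-0.3, -0.2, 0.5]
width: 0.0847
finger_force: 0.0
```

```bash
python3 -c "
from m2 import *
for n in ('scene','side','wrist'):
    im,d,s=snap(n,n+'14')
    print(n); 
    blobs(n+'14',n,(.3,.5,-.45,-.2),.09,.108,40)
    blobs(n+'14',n,(.55,.8,-.25,.25),.1035,.11)
    blobs(n+'14',n,(.2,.5,.2,.47),.037,.05,60)
    # stray bodies on the bench near dish
    C=cloud(n,d,s); Z=C[...,2]; X,Y=C[...,0],C[...,1]
    ring=(np.hypot(X-.3895,Y-.3245)>.085)&(np.hypot(X-.3895,Y-.3245)<.16)&(Y<.44)&(Y>.18)&(Z>.006)&(Z<.03); print(' stray px',ring.sum())
    ins=(np.hypot(X-.3895,Y-.3245)<.06); print(' dish inside z',np.round(np.nanpercentile(Z[ins],[5,50,95,99]),4) if ins.any() else None)
    t=(X>.37)&(X<.54)&(Y>-.12)&(Y<.155)&(Z>.02)&(Z<.06); k,l,st,c=cv2.connectedComponentsWithStats(t.astype(np.uint8))
    for i in range(1,k):
        if st[i,4]>50: print(' tray',st[i,4],np.round(C[l==i].mean(0),3),np.round(C[l==i][:,2].max(),3))
"
```

```text
scene
scene14 [340. 254.] 1789 z 0.1058 [ 0.6835 -0.0133] [0.063 0.303] 3.3
scene14 [366. 179.] 255 z 0.0431 [0.3911 0.3261] [0.1442 0.1503] 49.6
 stray px 0
 dish inside z [-0.0008  0.0154  0.0315  0.0394]
 tray 650 [0.453 0.073 0.038] 0.06
 tray 794 [ 0.46  -0.05   0.037] 0.06
side
side14 [384. 128.] 155 z 0.0987 [ 0.3986 -0.3228] [0.0609 0.0633] 57.2
side14 [259. 163.] 943 z 0.1056 [ 0.6806 -0.0144] [0.0626 0.3024] 3.3
side14 [308. 286.] 666 z 0.0433 [0.3889 0.3244] [0.1478 0.1476] 10.7
 stray px 0
 dish inside z [0.0011 0.0155 0.0281 0.0363]
 tray 1553 [0.445 0.027 0.037] 0.06
 tray 72 [0.536 0.119 0.03 ] 0.037
wrist
wrist14 [316. 259.] 1326 z 0.1013 [ 0.4014 -0.3232] [0.0607 0.0611] 81.4
wrist14 [599.  92.] 197 z 0.0435 [0.3392 0.4608] [0.0579 0.0176] 0.4
wrist14 [596. 120.] 1100 z 0.0430 [0.3904 0.3245] [0.1476 0.1486] 50.6
 stray px 0
 dish inside z [0.0009 0.0161 0.0321 0.0412]
 tray 90 [0.384 0.154 0.03 ] 0.037
 tray 6108 [ 0.455 -0.001  0.039] 0.06
 tray 237 [ 0.374 -0.081  0.031] 0.037
 tray 83 [0.538 0.134 0.032] 0.037
 tray 271 [ 0.526 -0.118  0.03 ] 0.037
```

The cup stands at (0.401, -0.323), on the mat centre (0.4015, -0.3235). Plate, dish and tray are fine. I look straight down into the cup to confirm it is empty.

>>> play_rows:
  motion:
    - [[0.1,0,-0.1,0,-0.09,0,85],[0.2,0,-0.2,0,-0.18,0,85],[0.3,0,-0.25,0,-0.27,0,85],[0.4,0,-0.3,0,-0.35,0,85],[0.5,0,-0.3,0,-0.4,0,85]]

```text
t: 61.75
tcp_pos: [0.5194, -0.3975, 0.3033]
tcp_rot: [[-0.766, 0.529, -0.366], [0.476, 0.849, 0.23], [0.432, 0.002, -0.902]]
contact_force: [-0.4, -0.4, 0.3]
width: 0.0851
finger_force: 0.0
```

>>> play_rows:
  motion:
    - [[0,0,-0.1,0,-0.09,0,85],[0,0,-0.1,0,-0.18,0,85],[0,0,-0.1,0,-0.27,0,85],[0,0,-0.1,0,-0.28,0,85],[0,0,-0.1,0,-0.28,0,85]]

```text
t: 62.25
tcp_pos: [0.5225, -0.3994, 0.3115]
tcp_rot: [[-0.849, 0.529, -0.011], [0.529, 0.849, 0.009], [0.014, 0.002, -1.0]]
contact_force: [0.6, -0.3, 0.2]
width: 0.0849
finger_force: 0.0
```

```bash
python3 -c "
from plan import *
s=readout.sense(); print(s['tcp_pos'],s['tcp_rot'][:,2])
D=tool(-32); steps([('x',[.47,-.367,.33],D)])
from m2 import *
im,d,s=snap('wrist','wrist15'); C=cloud('wrist',d,s)
r=np.hypot(C[...,0]-.4014,C[...,1]+.3232); 
m=(r<.024); print(m.sum(),np.round(np.nanpercentile(C[...,2][m],[1,25,50,75,99]),4))
"
```

```text
[ 0.5225457  -0.39936438  0.31150069] [-0.01065886  0.0088684  -0.99990387]
x [ 0.62  -0.003 -0.177] [ 0.001 -0.009  0.001] rows>=1.3
1282 [0.0081 0.0094 0.0099 0.0104 0.0118]
```

The cup floor is flat and fully visible (z 0.008–0.012, no bolt), and no stray objects lie around the dish. Handing in.

```bash
python3 -c "
from workcell import ticket
print(ticket.job_done())"
```

```text
the job is handed in; nothing more can be done
None
```

The job is handed in after about 62 s of the 210 s allowed: all four coils lie in the tray, the plate is flat over all four wells with its handle up, the bolts are in the dish (not counted one by one, but none left in the cup or seen on the bench around the dish), and the empty cup stands upright about on the centre of its mat.

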